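# Move the clip-on price sign to the restocked bay

## Task

The chilli sauce in one display bay is sold out: unclip the chalkboard price sign from that bay's rail by swinging its catch side up against the spring, and clip it onto the empty rail of the bay that has the bottles, hook first on your side, then pressed down until it snaps fully home. Work gently: do not force the sign against either rail, and leave the bottles and jars standing where they are.

Things in the scene. Friction and masses are not known exactly. Their poses are not given: they have to be found in the camera images.
- sign: Clip-on price sign, 220 g: chalkboard slab with a red chilli (x -6 to +6, y -60 to +60, z 8 to 100) on a yellow clip foot (plate x -30 to +30, y -64 to +64, z 0 to 8; hook under its -x edge, catch wall under its +x edge). Origin: middle of the plate's underside, lying on the rail's top when home. x to the customers, away from the robot at yaw 0; y along the rail; z up.
- sign_hook (a point): Tip of the rigid J-shaped hook on the sign's robot side: x -15, y 0, z -15.5 in the sign's frame. Hook wall x -29 to -23, down to z -18.5; its lip x -29 to -15, z -18.5 to -12.5, reaches under the rail's edge.
- sign_catch (a point): Outer face of the catch wall on the sign's customer side: x +30, y 0, z -9 in the sign's frame. Wall x 24 to 30, down to z -18, with a rounded inner ridge (radius 3, centre x 22, z -14.6) that snaps under the rail's sprung catch bar.
- sign_top (a point): Middle of the top edge of the sign's slab (12 thick): x 0, y 0, z +100 in the sign's frame.
- bay_a: The sold-out display bay with the sign on it at the start: wooden base with an aluminium clip rail and, on the rail's +x side, an empty bottle tray. Fixed. Origin: on the table under the rail's centre; x towards customers and tray, y along the rail. Base x -30 to +220, y -100 to +100, 12 thick; tray x 84 to 220, rim 40 high.
- bay_b: The restocked display bay: same frame and sizes as bay_a, but its rail is empty and three sauce bottles stand in its tray.
- rail_a (a point): Centre of the top face of bay_a's rail, 65 above the table; axes as bay_a. Rail top x -22 to +17, y -72 to +72, between black end cheeks 14 higher (the sign has 8 play each way). The -x edge is a lip 6 thick overhanging the 16 wide stem by 14, for the sign's hook. A straight lift jams the hook after 6: swing the catch side up about 25 degrees first, then draw the sign 15 to -x.
- rail_b (a point): The same point of bay_b's rail; same make, sizes and axes as rail_a. The sign goes on as it came off, the other way round: tilted, hook under the -x lip, then swung down over the catch.
- catch_bar_a (a point): Centre of the sprung brass catch bar along the customer side of bay_a's rail: x +18, z -7 from rail_a. Radius 5, 90 long along y, stands out 6, gives way up to 7 towards the rail; its spring starts at about 7 N. The sign's ridge has to ride over it.
- catch_bar_b (a point): The same for bay_b's rail.
- bottle0: Sauce bottle with a black cap, 44 across, 150 tall, in bay_b's tray (left of three, seen from the robot). Origin: centre of its underside.
- bottle1: Sauce bottle with a black cap, 44 across, 150 tall, in bay_b's tray (middle of three, seen from the robot). Origin: centre of its underside.
- bottle2: Sauce bottle with a black cap, 44 across, 150 tall, in bay_b's tray (right of three, seen from the robot). Origin: centre of its underside.
- bottle3: Orange sauce bottle with a black cap, 44 across, 150 tall, standing on the table. Origin: centre of its underside.
- jar0: Jam jar, 64 across, 75 tall, standing on the table. Origin: centre of its underside.
- jar1: Jam jar, 64 across, 75 tall, standing on the table. Origin: centre of its underside.
- jar2: Jam jar, 64 across, 75 tall, standing on the table. Origin: centre of its underside.
There are look-alikes about, which are no part of the job. Of the things that look like the sign, the smallest one is meant.

How it is judged:
On the way:
1. the sign is off the sold-out bay's rail: lifted more than 30 mm above its seat (z of sign in the frame of rail_a above 0.03 m), for 0.1 s.
At the end, for the whole second after the job is handed in: The sign is fully home on bay_b's rail and let go: its foot flat on the rail (origin within 3 mm of the rail's top in height, within 5 mm across and 12 mm along the rail), upright within 0.05 rad, its catch wall on the customers' side, at rest (height (world z) of sign between 0.062 and 0.068 m and x of sign in the frame of rail_b between -0.005 and 0.005 m and y of sign in the frame of rail_b between -0.012 and 0.012 m and x of sign_catch in the frame of rail_b above 0.02 m and angle between sign's own z axis and vertical below 0.05 rad and linear speed of sign below 0.02 m/s); the robot touches nothing.
It fails at once if the sign is forced against a bay with more than 80 N (contact force between sign and bay_a above 80 N or contact force between sign and bay_b above 80 N).
It fails at once if a bottle or jar is tipped over 0.4 rad or shifted more than 30 mm (distance of any of bottle0, bottle1, bottle2, bottle3, jar0, jar1, jar2 from where it was at the start of the episode above 0.03 m or angle between any of bottle0, bottle1, bottle2, bottle3, jar0, jar1, jar2's own z axis and vertical above 0.4 rad).
It also fails if it takes over 61 s, if anything falls off the work surface, if the arm or the gripper's body presses on something with over 40 N, if the wrist force passes 120 N, or if a joint passes its speed limit or range.

## Robot

A 7-joint arm with a two-finger parallel gripper is mounted at the origin on the work surface. World frame = base frame: x ahead of the robot, y to its left, z up, the work surface at z = 0. Lengths are in m, angles in rad, forces in N, time in s.
With the tool pointing down it reaches from about 0.425 to 0.95 m from the base axis. Payload 4.7 kg.
Tool frame: the origin (TCP) lies midway between the tips of the shut fingers; the grasp point (between the pads) lies behind it (tcp_to_grasp is the z of the grasp point in the tool frame, in m); z points along the fingers, y is the line along which they close (so a half turn about z gives the same grasp; the last joint's range is limited). The gripper opens to 87 mm and grips with 3 to 60 N. Pads are 19 mm wide; open, the fingers measure 117 mm over their backs; the gripper's body (75 mm by 190 mm) begins 51 mm behind the grasp point.
Start: joints at [-1.346, 0.469, -0.049, 1.532, 0.024, 1.141, -0.082], TCP at [0.169, 0.653, 0.223] pointing down, gripper open.
Joint ranges: [-2.59, 2.59], [-0.33, 1.99], [-1.39, 1.29], [0.1, 2.45], [-1.04, 4.18], [0.21, 1.99], [-2.66, 2.66]. Speed limits (rad/s): [2.57, 2.57, 3.14, 3.14, 3.14, 3.14, 3.14].

## Interface

Orientations are given as a unit quaternion [w, x, y, z].
In Python, from station import * gives the robot as it stands.
- The arm moves only by the tool apply_moves, never from a script. Its argument "series" is a list that holds one entry, the list of rows, each a list of 7 numbers: the turn, a rotation vector about the tool's x, y, z in rad, then the shift along the tool's x, y, z in cm, then the finger opening in cm, from 0 to 8.7. A call has 1 to 5 rows; each row shifts and turns the commanded pose from where the row before left it, along the tool's axes as they then stand; what a row does not reach is not made up. A row lasts 1/10 s, in which the tool goes at most 50 mm and 8.59 degrees, less where a joint would pass 70% of its speed; a pose out of reach is approached as far as the arm can. A call with a gripper value outside its range is refused whole. The fingers move at their own pace and stop on an object; "force" is the grip in N (left out, the last holds). Time passes only in rows, so rows that do not move let the fingers close. It gives the time, the measured TCP pose, the force, the opening and the grip force at its end, in the units of the state.
- read_state(): the state, without advancing time (a new reading comes with each control period).
- snapshot(name): name is "side" or "top" or "wrist"; returns (picture, depth): 400x640x3 uint8, red, green, blue; 400x640 float32, m along the optical axis (not along the pixel's ray), 0 where there is no reading.
- camera_params(name): a dict with "fx", "fy", "cx", "cy" (pixels), "camera_from_world" (4x4, takes a point from world to camera coordinates); the wrist camera has in their place "T_tool_cam" (4x4, takes a point from camera to tool coordinates, whose origin is the TCP and whose axes are the flange's). Camera axes: x right, y down, z forward; pixel columns grow to the right and rows downward; lengths in m; the calibration is good to about 2 mm. A picture is of the moment at which its call begins: read the wrist's pose just before it. camera_params takes no time and is no camera call.
- finish_job(): hands the job in; it is judged then, once.
The state is a dict: "clock": time; "joint_pos": joint angles; "joint_vel": joint speeds; "tau": joint torques, N m; "ee_pos": TCP position; "tool_rot": TCP orientation; "force": force on the tool from outside, world axes, zero at the start; "moment": the same for the moment, N m; "finger_gap": finger opening in m; "gripper_force": force on a finger pad.
Only numpy, scipy, OpenCV 4.12 (cv2) and the standard library are available. Lean on these libraries where they do the work, as an engineer would, in place of code of your own. Each camera call takes 0.05 s, during which the arm holds its last target. There are 200 camera calls.

## Working session

There is one attempt and no reset: what is moved stays moved. The work goes in short steps, Python scripts to look and compute and a tool call to move; the robot and the scene stay as the last step left them, time stands still between calls to the robot, and variables do not carry over. Pictures are saved under pics/ and viewed, at most 10 in all, crops included, and the job is handed in when it is done.

Besides the shell and the picture viewer there is one more tool, called after "Request:" in YAML: its name, and indented under it one key for each argument. apply_moves: Moves the arm, as the interface text tells. Its arguments: {"type":"object","properties":{"series":{"type":"array","items":{"type":"array","items":{"type":"array","items":{"type":"number"}}}},"force":{"type":"number"}},"required":["series"]}

```bash
mkdir -p pics; ls; python3 - <<'E'
from station import *
import cv2,numpy as np
s=read_state();print(s)
for n in("top","side"):
    p,d=snapshot(n);cv2.imwrite(f"pics/{n}0.png",p[:,:,::-1]);np.savez(f"{n}0.npz",p=p,d=d)
    c=camera_params(n);print(n,c)
print(camera_params("wrist"))
E
```

```text
pics
{'clock': 0.0, 'joint_pos': array([-1.34590176,  0.46943643, -0.04859751,  1.53368565,  0.02411098,
        1.1410106 , -0.08227512]), 'joint_vel': array([-0.00058054, -0.00060752,  0.00147744,  0.00168082, -0.0010044 ,
        0.00089062,  0.00020556]), 'tau': array([ 1.24452326e-03, -5.07979989e+01, -8.00301530e-02, -2.36152679e+01,
       -6.12416561e-02,  3.81149026e-02,  1.86544535e-04]), 'ee_pos': array([0.16931909, 0.65279729, 0.22150634]), 'tool_rot': array([-8.33031228e-05,  1.26525580e-01,  9.91962864e-01, -9.73402730e-04]), 'force': array([ 0.78067994,  0.15074814, -0.14189095]), 'moment': array([0.00269159, 0.05348172, 0.05061291]), 'gripper_force': 0.0, 'finger_gap': 0.0872398707483435}
top {'fx': 405.78670641253353, 'fy': 405.78670641253353, 'cx': 323.1637586860153, 'cy': 205.85722684054227, 'camera_from_world': array([[-1.68380847e-02, -9.99846970e-01, -4.74499805e-03,
        -4.56346873e-03],
       [-9.73716262e-01,  1.74757472e-02, -2.27093021e-01,
         5.07096118e-01],
       [ 2.27141191e-01,  7.96470231e-04, -9.73861512e-01,
         1.16493464e+00],
  
[... 220 characters left out ...]
([[ 0.9961936 , -0.08604523, -0.0139471 , -0.49898068],
       [-0.05984483, -0.55878374, -0.82715134,  0.13419906],
       [ 0.06337902,  0.82483753, -0.56180615,  1.26863043],
       [ 0.        ,  0.        ,  0.        ,  1.        ]])}
{'fx': 294.15986627302976, 'fy': 294.15986627302976, 'cx': 316.4733783213909, 'cy': 199.87073462405516, 'T_tool_cam': array([[ 5.36282994e-04, -9.62080780e-01, -2.72764156e-01,
         7.46269925e-02],
       [ 9.99999847e-01,  5.53138219e-04,  1.51019218e-05,
        -1.00944368e-03],
       [ 1.36347011e-04, -2.72764122e-01,  9.62080929e-01,
        -1.62067492e-01],
       [ 0.00000000e+00,  0.00000000e+00,  0.00000000e+00,
         1.00000000e+00]])}
```

View pics/top0.png

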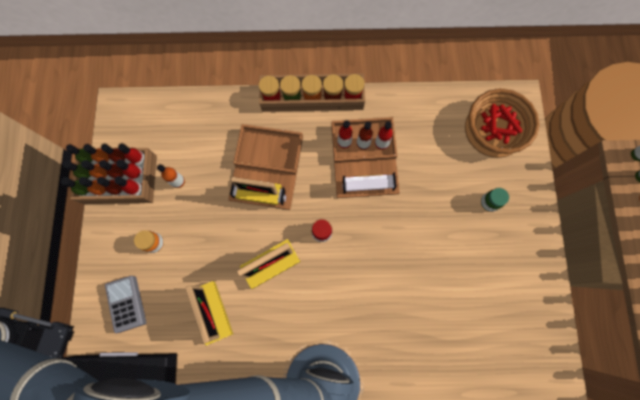

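View pics/side0.png

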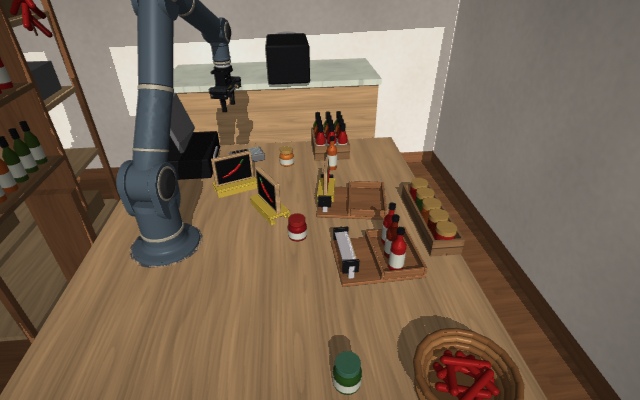

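The top picture shows bay_a with the sign at about (260,190), its empty tray above that, and bay_b with its empty white rail at (370,183) and the bottles behind it. The two loose signs at (210,310) and (268,262) are larger look-alikes. Next I measure from the depth images.

```bash
cat > h.py <<'E'
from station import *
import cv2,numpy as np
from scipy.spatial.transform import Rotation as R
def rq(q): return R.from_quat([q[1],q[2],q[3],q[0]])
def cloud(d,c,T):
    v,u=np.mgrid[:d.shape[0],:d.shape[1]]
    P=np.stack([(u-c["cx"])/c["fx"]*d,(v-c["cy"])/c["fy"]*d,d],-1)
    W=P@T[:3,:3].T+T[:3,3]; W[d==0]=np.nan
    return W
def fixed(n,d): c=camera_params(n); return cloud(d,c,np.linalg.inv(c["camera_from_world"]))
def wrist():
    s=read_state(); p,d=snapshot("wrist"); c=camera_params("wrist")
    T=np.eye(4);T[:3,:3]=rq(s["tool_rot"]).as_matrix();T[:3,3]=s["ee_pos"]
    return p,d,cloud(d,c,T@c["T_tool_cam"]),s
def rect(W,m):
    q=W[m][:,:2]; r=cv2.minAreaRect((q*1000).astype(np.float32)); return r,len(q)
E
python3 - <<'E'
from h import *
for n,rg in (("top",[(slice(110,215),slice(215,307)),(slice(110,205),slice(322,410))]),):
    z=np.load(n+"0.npz");W=fixed(n,z["d"]);p=z["p"].astype(int)
    print("table z",np.nanmedian(W[330:360,420:520,2]))
    for (a,b),nm in zip(rg,"AB"):
        w=W[a,b];q=p[a,b];Z=w[...,2]
        print(nm,"base/all>8mm",rect(w,(Z>.007)&(Z<.1)))
        for lo,hi in((.008,.018),(.030,.045),(.058,.07),(.072,.09),(.1,.2)):
            m=(Z>lo)&(Z<hi)
            print(lo,hi,rect(w,m), np.nanmedian(Z[m]))
z=np.load("top0.npz");p=z["p"]
cr=p[110:215,215:410,::-1]
cv2.imwrite("pics/crop.png",cv2.resize(cr,None,fx=4,fy=4,interpolation=cv2.INTER_CUBIC))
E
```

```text
table z 0.0006855178376765636
A base/all>8mm (((672.0035400390625, 181.8854522705078), (284.7918701171875, 354.852294921875), 89.58061981201172), 4482)
0.008 0.018 (((676.1534423828125, 157.1453399658203), (228.5827178955078, 381.0213623046875), 71.91331481933594), 2814) 0.012317649257696295
0.03 0.045 (((651.022705078125, 168.09872436523438), (201.78221130371094, 249.00987243652344), 80.41312408447266), 613) 0.039185585995867855
0.058 0.07 (((554.24072265625, 182.06259155273438), (157.79116821289062, 58.80899429321289), 81.88414001464844), 114) 0.06629450469369613
0.072 0.09 (((554.869384765625, 184.4382781982422), (161.38624572753906, 59.815162658691406), 81.25028991699219), 397) 0.07503895924083293
0.1 0.2 (((553.5831298828125, 182.50750732421875), (120.01473236083984, 17.483341217041016), 80.1580581665039), 429) 0.15537565330501812
B base/all>8mm (((681.8578491210938, -148.05555725097656), (271.37371826171875, 304.3267822265625), 84.41064453125), 4273)
0.008 0.018 (((666.542236328125, -149.87442016601562), (257.0787353515625, 236.21542358398438), 2.567139148712158), 2232) 0.012627978625556646
0.03 0.045 (((677.5193481445312, -149.51287841796875), (247.87118530273438, 200.0686798095703), 2.678072214126587), 660) 0.039398106751622364
0.058 0.07 (((641.9730834960938, -148.9806671142578), (179.58250427246094, 158.3843536376953), 4.19977331161499), 705) 0.06534036213011207
0.072 0.09 (((644.15576171875, -149.16360473632812), (182.7432403564453, 161.01637268066406), 3.5518479347229004), 203) 0.07963735600232691
0.1 0.2 (((723.2305908203125, -145.03208923339844), (159.99658203125, 42.381370544433594), 88.01468658447266), 567) 0.11828104762409519
```

View pics/crop.png

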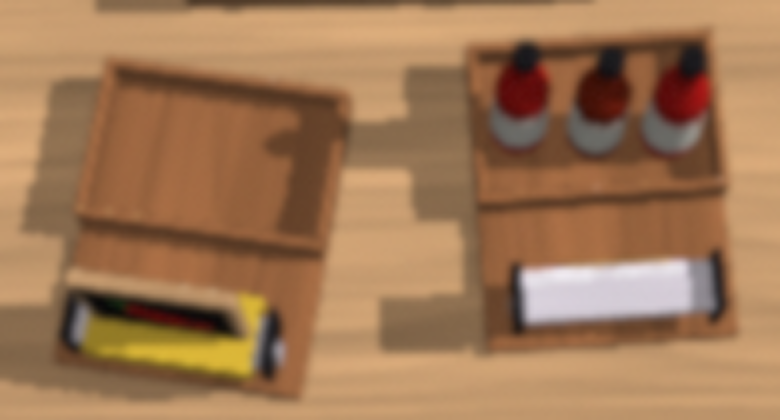

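```bash
cat >> h.py <<'E'
def pose(x,y,z,yaw,tilt=0):
    """tool y = frame +x at yaw, pointing down; tilt>0 swings catch side up. degrees"""
    M=R.from_matrix(np.array([[0,1,0],[1,0,0],[0,0,-1.]]))
    return np.array([x,y,z]),R.from_euler('z',yaw,degrees=True)*R.from_euler('y',-tilt,degrees=True)*M
def plan(tp,tR,n,grip,s=None):
    s=s or read_state();p=s["ee_pos"];r=rq(s["tool_rot"])
    rv=(r.inv()*tR).as_rotvec();out=[]
    for k in range(n):
        d=r.inv().apply((tp-p)/(n-k));t=(r.inv()*tR).as_rotvec()/(n-k)
        row=[*np.round(t,3),*np.round(d*100,2),grip];out.append([float(v) for v in row])
        p=p+r.apply(np.array(row[3:6])/100);r=r*R.from_rotvec(row[:3])
    for i in range(0,n,5):print(out[i:i+5])
E
python3 - <<'E'
import station;print([ (k,v) for k,v in vars(station).items() if 'grasp' in k.lower() or isinstance(v,(int,float,dict)) and not k.startswith('__')])
from h import *
z=np.load("top0.npz");W=fixed("top",z["d"]);Z=W[...,2]
m=np.zeros_like(Z,bool);m[170:205,322:410]=1
for lo,hi in((.06,.07),(.055,.09)): print("railB",rect(W,m&(Z>lo)&(Z<hi)&(W[...,0]<.62)))
s=read_state()
plan(*pose(.50,.185,.31,-9.8),15,8.7)
E
```

```text
[('tcp_to_grasp', -0.0187)]
railB (((578.275634765625, -153.95458984375), (48.545127868652344, 158.8446502685547), 2.935847282409668), 622)
railB (((578.375, -154.13336181640625), (49.67399215698242, 159.23550415039062), 3.1132121086120605), 748)
[[-0.0, 0.0, 0.099, -2.92, -2.47, -0.58, 8.7], [-0.0, 0.0, 0.099, -3.15, -2.17, -0.59, 8.7], [-0.0, 0.0, 0.099, -3.34, -1.84, -0.58, 8.7], [-0.0, 0.0, 0.099, -3.51, -1.51, -0.59, 8.7], [-0.0, 0.0, 0.099, -3.64, -1.15, -0.58, 8.7]]
[[-0.0, 0.0, 0.099, -3.74, -0.78, -0.59, 8.7], [-0.0, 0.0, 0.099, -3.8, -0.41, -0.58, 8.7], [-0.0, 0.0, 0.099, -3.82, -0.03, -0.59, 8.7], [-0.0, 0.0, 0.099, -3.8, 0.34, -0.58, 8.7], [-0.0, 0.0, 0.1, -3.75, 0.72, -0.59, 8.7]]
[[-0.0, 0.0, 0.099, -3.66, 1.09, -0.58, 8.7], [-0.0, 0.0, 0.1, -3.54, 1.44, -0.59, 8.7], [-0.0, 0.001, 0.099, -3.38, 1.79, -0.58, 8.7], [-0.0, 0.0, 0.1, -3.18, 2.12, -0.59, 8.7], [-0.0, 0.001, 0.099, -2.95, 2.42, -0.59, 8.7]]
```

Request:
apply_moves:
  series:
    - [[0, 0, 0.1, -2.9, -2.5, -0.6, 8.7], [0, 0, 0.1, -3.15, -2.2, -0.6, 8.7], [0, 0, 0.1, -3.35, -1.85, -0.6, 8.7], [0, 0, 0.1, -3.5, -1.5, -0.6, 8.7], [0, 0, 0.1, -3.65, -1.15, -0.6, 8.7]]

```text
clock: 0.6
ee_pos: [0.2796, 0.4949, 0.2524]
tool_rot: [-0.0, 0.37, 0.929, -0.0]
force: [0.7, -0.1, 0.4]
finger_gap: 0.0867
gripper_force: 0.0
```

Request:
apply_moves:
  series:
    - [[0, 0, 0.1, -3.75, -0.8, -0.6, 8.7], [0, 0, 0.1, -3.8, -0.4, -0.6, 8.7], [0, 0, 0.1, -3.8, 0, -0.6, 8.7], [0, 0, 0.1, -3.8, 0.35, -0.6, 8.7], [0, 0, 0.1, -3.75, 0.7, -0.6, 8.7]]

```text
clock: 1.1
ee_pos: [0.3887, 0.3385, 0.2825]
tool_rot: [-0.0, 0.588, 0.809, -0.0]
force: [0.1, -0.3, -0.0]
finger_gap: 0.0868
gripper_force: 0.0
```

Request:
apply_moves:
  series:
    - [[0, 0, 0.1, -3.65, 1.1, -0.6, 8.7], [0, 0, 0.1, -3.55, 1.45, -0.6, 8.7], [0, 0, 0.1, -3.4, 1.8, -0.6, 8.7], [0, 0, 0.1, -3.2, 2.1, -0.6, 8.7], [0, 0, 0.1, -2.95, 2.4, -0.6, 8.7]]

```text
clock: 1.6
ee_pos: [0.4971, 0.1811, 0.3125]
tool_rot: [-0.0, 0.77, 0.638, -0.0]
force: [0.6, -0.7, -0.5]
finger_gap: 0.087
gripper_force: 0.0
```

Request:
apply_moves:
  series:
    - [[0, 0, 0, 0, 0, 0, 8.7], [0, 0, 0, 0, 0, 0, 8.7]]

```text
clock: 1.8
ee_pos: [0.4968, 0.1818, 0.3123]
tool_rot: [-0.0, 0.769, 0.639, -0.0]
force: [-0.5, 0.5, -0.7]
finger_gap: 0.0873
gripper_force: 0.0
```

```bash
python3 - <<'E'
from h import *
p,d,W,s=wrist();print(s["clock"],s["ee_pos"],rq(s["tool_rot"]).as_matrix().round(3).tolist())
cv2.imwrite("pics/w1.png",p[:,:,::-1]);np.savez("w1.npz",p=p,W=W)
Z=W[...,2];m=(W[...,0]>.45)&(W[...,0]<.66)&(W[...,1]>.05)&(W[...,1]<.30)
for lo,hi in((.055,.069),(.069,.076),(.0765,.085),(.09,.16),(.16,.175)):
    k=m&(Z>lo)&(Z<hi);print(lo,hi,rect(W,k),np.nanmedian(Z[k]))
E
```

```text
1.8 [0.49677151 0.18184736 0.31227004] [[0.184, 0.983, -0.001], [0.983, -0.184, 0.0], [-0.0, -0.001, -1.0]]
0.055 0.069 (((550.2694702148438, 185.32005310058594), (150.62318420410156, 42.59994888305664), 80.2171859741211), 293) 0.06486196482454931
0.069 0.076 (((555.1597290039062, 186.4497528076172), (160.49337768554688, 60.13194274902344), 80.50753021240234), 2220) 0.0727382549920087
0.0765 0.085 (((552.6914672851562, 187.12371826171875), (159.7240447998047, 46.305912017822266), 80.20775604248047), 377) 0.07856448764426371
0.09 0.16 (((546.9872436523438, 187.18099975585938), (117.3077163696289, 5.106361389160156), 80.16809844970703), 882) 0.13287642628415655
0.16 0.175 (((554.7164916992188, 185.14476013183594), (118.71014404296875, 12.539652824401855), 80.21527099609375), 1264) 0.16460303352724462
```

View pics/w1.png

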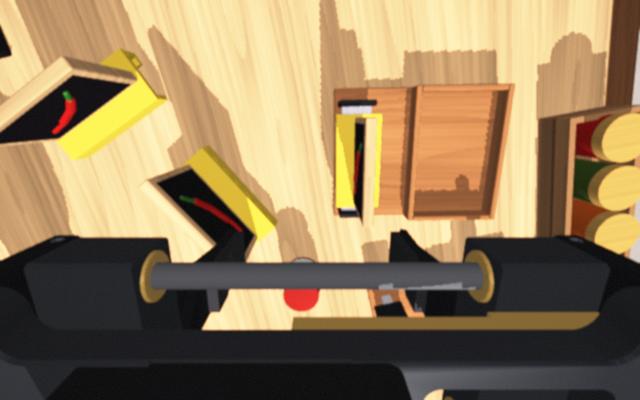

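```bash
python3 - <<'E'
from h import *
plan(*pose(.5548,.1855,.25,-9.8),3,8.7)
E
```

```text
[[-0.0, -0.0, -0.004, 0.43, 1.91, 2.07, 8.7], [-0.001, -0.0, -0.003, 0.43, 1.91, 2.06, 8.7], [-0.0, -0.0, -0.004, 0.42, 1.92, 2.07, 8.7]]
```

Request:
apply_moves:
  series:
    - [[0, 0, -0.004, 0.43, 1.91, 2.07, 8.7], [0, 0, -0.004, 0.43, 1.91, 2.07, 8.7], [0, 0, -0.004, 0.43, 1.91, 2.07, 8.7], [0, 0, 0, 0, 0, 3, 8.7], [0, 0, 0, 0, 0, 3, 8.7]]

```text
clock: 2.35
ee_pos: [0.5548, 0.187, 0.1888]
tool_rot: [-0.0, 0.764, 0.645, -0.0]
force: [-0.4, 1.2, 0.7]
finger_gap: 0.0872
gripper_force: 0.0
```

Request:
apply_moves:
  series:
    - [[0, 0, 0, 0, 0, 3, 8.7], [0, 0, 0, 0, 0, 3, 8.7], [0, 0, 0, 0, 0, 1.9, 8.7], [0, 0, 0, 0, 0, 0, 8.7]]

```text
clock: 2.75
ee_pos: [0.5521, 0.1863, 0.1081]
tool_rot: [-0.001, 0.764, 0.645, -0.003]
force: [0.1, -0.5, -0.6]
finger_gap: 0.0868
gripper_force: 0.0
```

```bash
python3 - <<'E'
from h import *
p,d,W,s=wrist();print(s["clock"],s["ee_pos"],s["force"],rq(s["tool_rot"]).as_matrix().round(3).tolist())
Z=W[...,2];m=(W[...,0]>.45)&(W[...,0]<.66)&(W[...,1]>.05)&(W[...,1]<.30)
for lo,hi in((.055,.069),(.069,.076),(.0765,.085),(.16,.175)):
    k=m&(Z>lo)&(Z<hi);print(lo,hi,rect(W,k),np.nanmedian(Z[k]))
E
```

```text
2.75 [0.55207078 0.18630596 0.10809674] [ 0.10139796 -0.54942549 -0.5769045 ] [[0.167, 0.986, -0.007], [0.986, -0.167, -0.002], [-0.003, -0.007, -1.0]]
0.055 0.069 (((554.5576171875, 185.42396545410156), (145.8461151123047, 58.702850341796875), 79.7511215209961), 994) 0.06489937384773176
0.069 0.076 (((555.4271850585938, 188.94000244140625), (154.6385040283203, 60.35691452026367), 80.51129150390625), 7787) 0.0728537290683487
0.0765 0.085 (((553.2337646484375, 187.493896484375), (158.2015838623047, 47.637184143066406), 80.43938446044922), 1138) 0.07855026442430267
0.16 0.175 (((557.1033935546875, 210.2469482421875), (69.8466796875, 101.60179138183594), 82.2563705444336), 5139) 0.1648199827801311
```

Request:
apply_moves:
  series:
    - [[0.007, 0, 0, 0, 0.2, 0, 8.7], [0, 0, 0, 0, 0, 0, 8.7]]

```text
clock: 3.0
ee_pos: [0.5587, 0.1854, 0.1129]
tool_rot: [-0.002, 0.765, 0.644, -0.001]
force: [0.3, 0.4, 0.4]
finger_gap: 0.0868
gripper_force: 0.0
```

```bash
python3 - <<'E'
from h import *
p,d,W,s=wrist();print(s["clock"],s["ee_pos"],s["force"],rq(s["tool_rot"]).as_matrix().round(4).tolist())
Z=W[...,2];m=(W[...,0]>.45)&(W[...,0]<.66)&(W[...,1]>.05)&(W[...,1]<.30)
# slab faces: in bay frame x
c,sn=np.cos(np.radians(-9.8)),np.sin(np.radians(-9.8))
X=(W[...,0]-.5548)*c+(W[...,1]-.1855)*sn; Y=-(W[...,0]-.5548)*sn+(W[...,1]-.1855)*c
k=m&(abs(Z-.165)<.002)&(Y>25)|(m&(abs(Z-.165)<.0015)&(Y>.025)&(Y<.058))
print("slab top X",np.percentile(X[k],[2,50,98])*1000,k.sum())
k=m&(abs(Z-.073)<.0012)&(abs(Y)<.05);print("plate X",np.percentile(X[k],[.5,99.5])*1000)
k=m&(abs(Z-.073)<.0012);print("plate Y",np.percentile(Y[k],[.5,99.5])*1000)
k=m&(abs(Z-.079)<.0012);print("cheek X,Y",np.percentile(X[k],[.5,99.5])*1000,np.percentile(Y[k],[.5,99.5])*1000)
E
```

```text
3.0 [0.55871077 0.18537721 0.11291933] [0.27396486 0.37326958 0.38183302] [[0.1696, 0.9855, -0.0042], [0.9855, -0.1696, 0.0026], [0.0018, -0.0046, -1.0]]
slab top X [-5.43709947e+00 -3.28632214e-03  5.47713536e+00] 2293
plate X [-29.76862404  29.74099779]
plate Y [-70.92007215  63.54965398]
cheek X,Y [-25.38737383  21.33502391] [-77.66817458  80.70412238]
```

Request:
apply_moves:
  series:
    - [[0, 0, 0, 0, 0, 0, 8.7], [0, 0, 0, 0, 0, 0, 8.7]]

```text
clock: 3.25
ee_pos: [0.5576, 0.1848, 0.112]
tool_rot: [-0.003, 0.765, 0.644, -0.002]
force: [-0.0, 0.4, 0.1]
finger_gap: 0.0869
gripper_force: 0.0
```

Request:
apply_moves:
  series:
    - [[0, 0, 0, 0, 0, 0, 8.7]]

```text
clock: 3.35
ee_pos: [0.5574, 0.1848, 0.1117]
tool_rot: [-0.003, 0.765, 0.644, -0.002]
force: [-0.1, 0.9, -0.9]
finger_gap: 0.0871
gripper_force: 0.0
```

Request:
apply_moves:
  series:
    - [[-0.007, 0, 0, 0, -0.25, 0, 8.7], [0, 0, 0, 0, 0, 0, 8.7], [0, 0, 0, 0, 0, 0, 3], [0, 0, 0, 0, 0, 0, 1.5], [0, 0, 0, 0, 0, 0, 1.5]]
  force: 20

```text
clock: 3.85
ee_pos: [0.555, 0.1851, 0.1114]
tool_rot: [-0.0, 0.765, 0.644, 0.0]
force: [0.8, 0.4, 0.3]
finger_gap: 0.0707
gripper_force: 0.0
```

Request:
apply_moves:
  series:
    - [[0, 0, 0, 0, 0, 0, 1.5], [0, 0, 0, 0, 0, 0, 1.5]]

```text
clock: 4.05
ee_pos: [0.555, 0.1851, 0.1114]
tool_rot: [-0.0, 0.765, 0.644, 0.0]
force: [0.8, 0.4, -0.7]
finger_gap: 0.0544
gripper_force: 0.0
```

Request:
apply_moves:
  series:
    - [[0, 0, 0, 0, 0, 0, 0], [0, 0, 0, 0, 0, 0, 0], [0, 0, 0, 0, 0, 0, 0], [0, 0, 0, 0, 0, 0, 0], [0, 0, 0, 0, 0, 0, 0]]

```text
clock: 4.55
ee_pos: [0.5549, 0.1852, 0.1114]
tool_rot: [-0.0, 0.765, 0.644, -0.0]
force: [0.4, 0.1, 0.0]
finger_gap: 0.0149
gripper_force: 0.0
```

Request:
apply_moves:
  series:
    - [[0, 0, 0, 0, 0, 0, 0], [0, 0, 0, 0, 0, 0, 0], [0, 0, 0, 0, 0, 0, 0]]
  force: 60

```text
clock: 4.85
ee_pos: [0.5549, 0.1851, 0.1115]
tool_rot: [-0.0, 0.765, 0.644, 0.0]
force: [-0.0, 0.1, 0.5]
finger_gap: 0.0119
gripper_force: 60.0
```

```bash
cat >> h.py <<'E'
PX=np.array([-22.,0.])
def signpose(cx,cz,bay,tilt,piv=(-.022,0)):
    """sign origin (bay frame x,z) when tilted about pivot then shifted (cx,cz)"""
    a=np.radians(tilt);p=np.array(piv);o=-p
    return p+np.array([o[0]*np.cos(a)-o[1]*np.sin(a),o[0]*np.sin(a)+o[1]*np.cos(a)])+[cx,cz]
def toolfor(bay,ox,oz,tilt,g,y=0):
    """bay=(x,y,yaw deg); sign origin ox,oz rel rail top; g = TCP in sign frame x,z(m)"""
    a=np.radians(tilt);X=ox+g[0]*np.cos(a)-g[1]*np.sin(a);Zz=oz+g[0]*np.sin(a)+g[1]*np.cos(a)
    w=np.radians(bay[2]);return pose(bay[0]+X*np.cos(w)-y*np.sin(w),bay[1]+X*np.sin(w)+y*np.cos(w),.065+Zz,bay[2],tilt)
def series(poses,grip):
    s=read_state();p,r=s["ee_pos"],rq(s["tool_rot"]);out=[]
    for tp,tR in poses:
        row=[*np.round((r.inv()*tR).as_rotvec(),3),*np.round(r.inv().apply(tp-p)*100,2),grip]
        out.append([float(v) for v in row]);p=p+r.apply(np.array(row[3:6])/100);r=r*R.from_rotvec(row[:3])
    for i in range(0,len(out),5):print(out[i:i+5])
E
python3 - <<'E'
from h import *
s=read_state();print(s["clock"],s["ee_pos"],s["force"],s["moment"],s["finger_gap"],s["gripper_force"],rq(s["tool_rot"]).as_matrix().round(4).tolist())
b=(s["ee_pos"][0],s["ee_pos"][1],-9.8);g=(0,s["ee_pos"][2]-.065)
P=[]
for t in np.linspace(2.6,26,9+1)[0:]:
    f=t/26;o=signpose(-.003*f,.001*f,b,t);P.append(toolfor(b,*o,t,g))
series(P,0)
E
```

```text
4.85 [0.55493932 0.18514883 0.11145126] [-0.03708447  0.09529665  0.45742811] [-0.10013815  0.04247758  0.05426882] 0.011861303596407125 59.998005386441946 [[0.1701, 0.9854, 0.0], [0.9854, -0.1701, 0.0001], [0.0001, 0.0, -1.0]]
[[-0.045, -0.0, 0.0, 0.0, -0.24, -0.11, 0.0], [-0.046, -0.0, 0.0, 0.0, -0.25, -0.1, 0.0], [-0.045, -0.0, 0.0, 0.0, -0.24, -0.11, 0.0], [-0.045, -0.0, 0.0, 0.0, -0.24, -0.11, 0.0], [-0.046, -0.0, 0.0, 0.0, -0.24, -0.11, 0.0]]
[[-0.045, -0.0, 0.0, 0.0, -0.24, -0.11, 0.0], [-0.046, -0.0, 0.0, 0.0, -0.24, -0.11, 0.0], [-0.045, -0.0, 0.0, 0.0, -0.24, -0.12, 0.0], [-0.045, -0.0, 0.0, 0.0, -0.23, -0.11, 0.0], [-0.046, -0.0, 0.0, 0.0, -0.24, -0.12, 0.0]]
```

Request:
apply_moves:
  series:
    - [[-0.0225, 0, 0, 0, -0.12, -0.055, 0], [-0.0225, 0, 0, 0, -0.12, -0.055, 0], [-0.0225, 0, 0, 0, -0.12, -0.055, 0], [-0.0225, 0, 0, 0, -0.12, -0.055, 0]]

```text
clock: 5.25
ee_pos: [0.551, 0.1857, 0.1134]
tool_rot: [0.036, 0.764, 0.643, 0.031]
force: [6.7, 0.0, -8.9]
finger_gap: 0.0119
gripper_force: 60.0
```

Request:
apply_moves:
  series:
    - [[-0.0225, 0, 0, 0, -0.12, -0.055, 0], [-0.0225, 0, 0, 0, -0.12, -0.055, 0], [-0.0225, 0, 0, 0, -0.12, -0.055, 0], [-0.0225, 0, 0, 0, -0.12, -0.055, 0]]

```text
clock: 5.65
ee_pos: [0.5461, 0.1865, 0.1153]
tool_rot: [0.07, 0.762, 0.642, 0.06]
force: [5.2, -0.7, -5.9]
finger_gap: 0.0116
gripper_force: 60.0
```

```bash
python3 - <<'E'
from h import *
s=read_state();print(s["clock"],s["ee_pos"],s["force"],s["moment"],s["finger_gap"])
z=rq(s["tool_rot"]).as_matrix()[:,2];print("tilt",np.degrees(np.arccos(-z[2])))
E
```

```text
5.65 [0.54614283 0.18651383 0.11526676] [ 5.15634505 -0.65020991 -5.88479777] [-0.39606573 -1.01480995  0.07902579] 0.011631210649206246
tilt 10.579736311970695
```

Request:
apply_moves:
  series:
    - [[-0.0225, 0, 0, 0, -0.12, -0.055, 0], [-0.0225, 0, 0, 0, -0.12, -0.055, 0], [-0.0225, 0, 0, 0, -0.12, -0.055, 0], [-0.0225, 0, 0, 0, -0.12, -0.055, 0]]

```text
clock: 6.05
ee_pos: [0.5408, 0.1876, 0.117]
tool_rot: [0.104, 0.758, 0.638, 0.088]
force: [2.3, -1.2, -0.3]
finger_gap: 0.0117
gripper_force: 60.0
```

Request:
apply_moves:
  series:
    - [[-0.0225, 0, 0, 0, -0.12, -0.055, 0], [-0.0225, 0, 0, 0, -0.12, -0.055, 0], [-0.0225, 0, 0, 0, -0.12, -0.055, 0], [-0.0225, 0, 0, 0, -0.12, -0.055, 0]]

```text
clock: 6.45
ee_pos: [0.533, 0.1888, 0.116]
tool_rot: [0.137, 0.753, 0.634, 0.114]
force: [1.6, -0.9, -3.9]
finger_gap: 0.0115
gripper_force: 60.0
```

Request:
apply_moves:
  series:
    - [[-0.0225, 0, 0, 0, -0.12, -0.055, 0], [-0.0225, 0, 0, 0, -0.12, -0.055, 0], [-0.0225, 0, 0, 0, -0.12, -0.055, 0], [-0.0225, 0, 0, 0, -0.12, -0.055, 0], [0, 0, 0, 0, 0, 0, 0]]

```text
clock: 6.95
ee_pos: [0.5261, 0.1894, 0.115]
tool_rot: [0.17, 0.745, 0.629, 0.141]
force: [0.5, 0.2, -3.1]
finger_gap: 0.0118
gripper_force: 60.0
```

```bash
python3 - <<'E'
from h import *
p,d,W,s=wrist();print(s["clock"],s["ee_pos"],s["force"],s["moment"],s["finger_gap"])
z=rq(s["tool_rot"]).as_matrix()[:,2];print("tilt",np.degrees(np.arccos(-z[2])))
cv2.imwrite("pics/w2.png",p[:,:,::-1])
# yellow plate plane, visible +y part
hsv=cv2.cvtColor(p,cv2.COLOR_RGB2HSV);m=(hsv[...,0]>20)&(hsv[...,0]<35)&(hsv[...,1]>150)&(abs(W[...,0]-.55)<.07)&(abs(W[...,1]-.19)<.09)
q=W[m];w=np.radians(-9.8);X=(q[:,0]-.5549)*np.cos(w)+(q[:,1]-.1851)*np.sin(w);Y=-(q[:,0]-.5549)*np.sin(w)+(q[:,1]-.1851)*np.cos(w)
print(m.sum(),[ (round(lo,3),(np.median(q[(X>lo)&(X<lo+.006),2])*1000).round(1)) for lo in np.arange(-.036,.036,.006)])
E
```

```text
6.95 [0.52613768 0.18939871 0.11502599] [ 0.45876505  0.23913027 -3.07140196] [ 0.07284023  0.89196265 -0.01474983] 0.011782221693237258
tilt 25.501658764995536
6011 [(np.float64(-0.036), np.float64(70.4)), (np.float64(-0.03), np.float64(73.1)), (np.float64(-0.024), np.float64(75.5)), (np.float64(-0.018), np.float64(79.0)), (np.float64(-0.012), np.float64(81.8)), (np.float64(-0.006), np.float64(85.1)), (np.float64(-0.0), np.float64(87.5)), (np.float64(0.006), np.float64(90.3)), (np.float64(0.012), np.float64(92.1)), (np.float64(0.018), np.float64(nan)), (np.float64(0.024), np.float64(nan)), (np.float64(0.03), np.float64(nan))]
  return _methods._mean(a, axis=axis, dtype=dtype,
  ret = ret.dtype.type(ret / rcount)
```

View pics/w2.png

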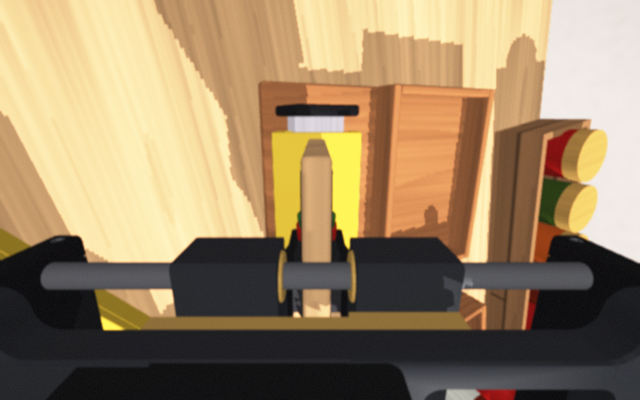

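Request:
apply_moves:
  series:
    - [[0, 0, 0, 0, -0.226, -0.108, 0], [0, 0, 0, 0, -0.226, -0.108, 0], [0, 0, 0, 0, -0.226, -0.108, 0]]

```text
clock: 7.3
ee_pos: [0.5221, 0.1906, 0.117]
tool_rot: [0.17, 0.746, 0.628, 0.144]
force: [-0.4, 0.1, -2.9]
finger_gap: 0.0116
gripper_force: 60.0
```

Request:
apply_moves:
  series:
    - [[0, 0, 0, 0, -0.226, -0.108, 0], [0, 0, 0, 0, -0.226, -0.108, 0], [0, 0, 0, 0, -0.226, -0.108, 0], [0, 0, 0, 0, 0, 0, 0]]

```text
clock: 7.7
ee_pos: [0.5145, 0.1921, 0.1169]
tool_rot: [0.171, 0.746, 0.628, 0.144]
force: [-0.5, -0.0, -2.9]
finger_gap: 0.0115
gripper_force: 60.0
```

```bash
python3 - <<'E'
from h import *
s=read_state();print(s["clock"],s["ee_pos"],s["force"],s["moment"])
b=(.5549,.1851,-9.8);w=np.radians(-9.8)
d=s["ee_pos"][:2]-b[:2];print("X shift",d[0]*np.cos(w)+d[1]*np.sin(w))
p=s["ee_pos"];series([(p+[0,0,.02*k],rq(s["tool_rot"])) for k in range(1,6)],0)
E
```

```text
7.7 [0.51448799 0.1921344  0.11688259] [-0.46481082 -0.03638619 -2.86025122] [0.00579012 0.89207859 0.03745428]
X shift -0.04101963354853552
[[0.0, 0.0, 0.0, -0.0, 0.87, -1.8, 0.0], [0.0, 0.0, 0.0, -0.0, 0.87, -1.8, 0.0], [0.0, 0.0, 0.0, -0.0, 0.87, -1.8, 0.0], [0.0, 0.0, 0.0, -0.0, 0.87, -1.81, 0.0], [0.0, 0.0, 0.0, -0.0, 0.87, -1.8, 0.0]]
```

Request:
apply_moves:
  series:
    - [[0, 0, 0, 0, 0.2, -0.4, 0], [0, 0, 0, 0, 0.4, -0.8, 0], [0, 0, 0, 0, 0.87, -1.8, 0], [0, 0, 0, 0, 0.87, -1.8, 0], [0, 0, 0, 0, 0.87, -1.8, 0]]

```text
clock: 8.2
ee_pos: [0.5154, 0.1916, 0.1917]
tool_rot: [0.171, 0.746, 0.627, 0.144]
force: [0.9, 0.2, -2.8]
finger_gap: 0.0121
gripper_force: 60.0
```

Request:
apply_moves:
  series:
    - [[0, 0, 0, 0, 0.87, -1.8, 0], [0, 0, 0, 0, 0.87, -1.8, 0], [0, 0, 0, 0, 0.87, -1.8, 0], [0, 0, 0, 0, 0.4, -0.8, 0], [0, 0, 0, 0, 0, 0, 0]]

```text
clock: 8.7
ee_pos: [0.516, 0.1924, 0.2607]
tool_rot: [0.17, 0.746, 0.628, 0.145]
force: [-0.0, -0.3, -3.1]
finger_gap: 0.0117
gripper_force: 60.0
```

```bash
python3 - <<'E'
from h import *
s=read_state();print(s["clock"],s["ee_pos"],s["force"],s["moment"])
# rail B from top camera, now free of arm shadow
p,d=snapshot("top");W=fixed("top",d);Z=W[...,2];m=(W[...,0]>.5)&(W[...,0]<.63)&(W[...,1]<-.05)&(W[...,1]>-.26)
for lo,hi in((.06,.07),(.055,.09),(.075,.083)):print(rect(W,m&(Z>lo)&(Z<hi)))
plan(*pose(.53,-.06,.30,3,25.5),10,0,s)
E
```

```text
8.7 [0.51595514 0.19237644 0.26066665] [-0.02537207 -0.30773538 -3.12530438] [ 0.10097676  0.8914937  -0.03958991]
(((578.2393798828125, -153.7728271484375), (48.103248596191406, 158.4066162109375), 2.9157462120056152), 618)
(((578.6860961914062, -154.25221252441406), (50.08399963378906, 159.44259643554688), 3.1475980281829834), 752)
(((576.9984130859375, -154.257080078125), (46.87709426879883, 159.50733947753906), 2.2005434036254883), 79)
[[0.001, 0.009, -0.02, -2.46, 0.69, -0.12, 0.0], [0.001, 0.009, -0.02, -2.47, 0.64, -0.14, 0.0], [0.001, 0.009, -0.02, -2.49, 0.59, -0.16, 0.0], [0.0, 0.009, -0.02, -2.49, 0.54, -0.18, 0.0], [0.001, 0.01, -0.021, -2.5, 0.49, -0.21, 0.0]]
[[0.0, 0.009, -0.02, -2.51, 0.43, -0.23, 0.0], [0.001, 0.01, -0.021, -2.52, 0.38, -0.25, 0.0], [0.0, 0.009, -0.02, -2.52, 0.33, -0.28, 0.0], [0.001, 0.01, -0.021, -2.53, 0.28, -0.3, 0.0], [0.0, 0.009, -0.02, -2.52, 0.22, -0.33, 0.0]]
```

```bash
python3 - <<'E'
from h import *
plan(*pose(.50,-.23,.29,3,25.5),10,0)
E
```

```text
[[0.0, 0.01, -0.02, -4.18, 0.65, -0.03, 0.0], [0.001, 0.009, -0.02, -4.2, 0.56, -0.08, 0.0], [0.0, 0.01, -0.02, -4.21, 0.48, -0.11, 0.0], [0.001, 0.009, -0.02, -4.21, 0.4, -0.16, 0.0], [0.0, 0.01, -0.02, -4.22, 0.31, -0.2, 0.0]]
[[0.001, 0.009, -0.02, -4.22, 0.23, -0.24, 0.0], [0.0, 0.01, -0.021, -4.22, 0.14, -0.27, 0.0], [0.001, 0.009, -0.02, -4.22, 0.05, -0.32, 0.0], [0.0, 0.01, -0.021, -4.22, -0.03, -0.35, 0.0], [0.001, 0.009, -0.02, -4.22, -0.12, -0.4, 0.0]]
```

Request:
apply_moves:
  series:
    - [[0, 0.01, -0.02, -4.18, 0.65, -0.03, 0], [0, 0.01, -0.02, -4.2, 0.56, -0.08, 0], [0, 0.01, -0.02, -4.2, 0.48, -0.11, 0], [0, 0.009, -0.02, -4.2, 0.4, -0.16, 0], [0, 0.01, -0.02, -4.2, 0.31, -0.2, 0]]

```text
clock: 9.25
ee_pos: [0.5064, -0.0205, 0.2736]
tool_rot: [0.161, 0.709, 0.669, 0.153]
force: [1.4, 1.1, -3.0]
finger_gap: 0.0113
gripper_force: 60.0
```

Request:
apply_moves:
  series:
    - [[0, 0.009, -0.02, -4.2, 0.23, -0.24, 0], [0, 0.01, -0.02, -4.2, 0.14, -0.27, 0], [0, 0.009, -0.02, -4.2, 0.05, -0.32, 0], [0, 0.01, -0.02, -4.2, -0.03, -0.35, 0], [0, 0.009, -0.02, -4.2, -0.12, -0.4, 0]]

```text
clock: 9.75
ee_pos: [0.491, -0.2254, 0.2947]
tool_rot: [0.157, 0.671, 0.707, 0.16]
force: [-10.1, -12.4, -6.5]
finger_gap: 0.0115
gripper_force: 60.0
```

Request:
apply_moves:
  series:
    - [[0, 0, 0, 0, 0, 0, 0], [0, 0, 0, 0, 0, 0, 0], [0, 0, 0, 0, 0, 0, 0]]

```text
clock: 10.05
ee_pos: [0.4913, -0.223, 0.2939]
tool_rot: [0.156, 0.672, 0.706, 0.16]
force: [0.3, 0.1, -3.5]
finger_gap: 0.0116
gripper_force: 60.0
```

```bash
python3 - <<'E'
from h import *
p,d,W,s=wrist();print(s["clock"],s["ee_pos"],s["force"],s["moment"],rq(s["tool_rot"]).as_matrix().round(4).tolist())
cv2.imwrite("pics/w3.png",p[:,:,::-1]);np.savez("w3.npz",p=p,W=W)
Z=W[...,2];m=(W[...,0]>.52)&(W[...,0]<.64)&(W[...,1]<-.05)&(W[...,1]>-.25)
for lo,hi in((.062,.068),(.076,.083)):
    k=m&(Z>lo)&(Z<hi);print(lo,hi,rect(W,k),np.nanmedian(Z[k]))
E
```

```text
10.05 [ 0.49130578 -0.22300783  0.29394379] [ 0.25749237  0.05849849 -3.51063999] [-0.07839914  0.82362465  0.00817101] [[-0.0492, 0.8989, 0.4355], [0.9988, 0.0462, 0.0175], [-0.0044, 0.4358, -0.9]]
0.062 0.068 (((575.356689453125, -118.87821197509766), (44.64012145996094, 94.86968231201172), 5.508193016052246), 2014) 0.06469188155312025
0.076 0.083 (((572.3565673828125, -75.94535827636719), (47.71134567260742, 8.148432731628418), 3.035125732421875), 257) 0.07849060179362888
```

View pics/w3.png

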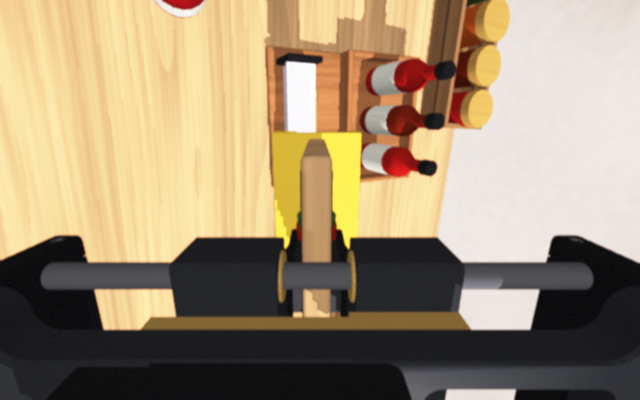

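```bash
python3 - <<'E'
from h import *
z=np.load("w3.npz");p,W=z["p"],z["W"];s=read_state()
w=np.radians(3.0);b=(.5784,-.1517)
X=(W[...,0]-b[0])*np.cos(w)+(W[...,1]-b[1])*np.sin(w);Y=-(W[...,0]-b[0])*np.sin(w)+(W[...,1]-b[1])*np.cos(w);Z=W[...,2]
for y0 in(.0,.015,.03,.045,.06):
    k=(abs(Z-.065)<.003)&(abs(X)<.04)&(Y>y0)&(Y<y0+.012);print(y0,k.sum(),(np.percentile(X[k],[1,99])*1000).round(1),(np.median(Z[k])*1000).round(1))
k=(abs(Z-.0785)<.003)&(abs(X)<.04);print("cheek",(np.percentile(X[k],[1,99])*1000).round(1),(np.percentile(Y[k],[1,99])*1000).round(1))
T=rq(s["tool_rot"]).inv().apply((W-s["ee_pos"]).reshape(-1,3)).reshape(W.shape)*1000
hsv=cv2.cvtColor(p,cv2.COLOR_RGB2HSV);m=(hsv[...,0]>20)&(hsv[...,0]<35)&(hsv[...,1]>150)&(abs(T[...,1])<45)&(T[...,0]>25)&(T[...,0]<75)&(abs(T[...,2]-38)<10)
q=T[m];A=np.c_[q[:,:2],np.ones(len(q))];c=np.linalg.lstsq(A,q[:,2],rcond=None)[0];print("plane z=ax+by+c",c.round(4),"y",np.percentile(q[:,1],[1,99]),"x",np.percentile(q[:,0],[1,99]))
m=(abs(T[...,0]-45)<12)&(T[...,2]<-40)&(T[...,2]>-60)&(abs(T[...,1])<12);q=T[m];print("slab top tool y",np.percentile(q[:,1],[2,98]),"z",np.median(q[:,2]))
E
```

```text
0.0 275 [-21.7  20.1] 64.6
0.015 289 [-21.5  20.2] 64.7
0.03 295 [-21.6  20.6] 64.7
0.045 287 [-21.6  16.6] 64.8
0.06 295 [-21.7  16.6] 64.8
cheek [-25.4  21.2] [71.9 80. ]
plane z=ax+by+c [3.60000e-03 2.00000e-04 3.83752e+01] y [-30.10269292  28.68216404] x [25.37371581 63.59777966]
slab top tool y [-6.56379684  5.7468299 ] z -53.34782786407662
```

```bash
cat >> h.py <<'E'
B=(.5784,-.1517,3.0);G=(.0005,.0465)
def ins(t,cx,cz): return toolfor(B,*signpose(cx,cz,B,t),t,G)
def err(t,cx,cz):
    s=read_state();tp,tR=ins(t,cx,cz);w=np.radians(B[2]);d=(s["ee_pos"]-tp)*1000
    print("clk",s["clock"],"actual-target bay x,y,z mm",(d[0]*np.cos(w)+d[1]*np.sin(w)).round(1),(-d[0]*np.sin(w)+d[1]*np.cos(w)).round(1),d[2].round(1),"rot deg",np.degrees((tR.inv()*rq(s["tool_rot"])).as_rotvec()).round(2),"F",s["force"].round(1),"M",s["moment"].round(2))
E
python3 - <<'E'
from h import *
tp,tR=ins(26,-.019,.08);print(tp)
plan(tp,tR,5,0)
E
```

```text
[ 0.53729502 -0.15385422  0.19665727]
[[-0.001, 0.001, -0.0, 1.34, 0.04, 2.18, 0.0], [-0.0, 0.001, -0.0, 1.34, 0.03, 2.18, 0.0], [-0.001, 0.001, -0.0, 1.34, 0.04, 2.18, 0.0], [-0.0, 0.001, -0.0, 1.33, 0.03, 2.18, 0.0], [-0.001, 0.001, -0.0, 1.33, 0.03, 2.18, 0.0]]
```

Request:
apply_moves:
  series:
    - [[-0.001, 0.001, 0, 1.34, 0.04, 2.18, 0], [-0.001, 0.001, 0, 1.34, 0.04, 2.18, 0], [-0.001, 0.001, 0, 1.34, 0.04, 2.18, 0], [0, 0.001, 0, 1.34, 0.03, 2.18, 0], [0, 0.001, 0, 1.34, 0.03, 2.18, 0]]

```text
clock: 10.6
ee_pos: [0.4943, -0.1376, 0.2343]
tool_rot: [0.156, 0.667, 0.709, 0.166]
force: [-2.1, 3.0, -3.2]
finger_gap: 0.0117
gripper_force: 60.0
```

Request:
apply_moves:
  series:
    - [[0, 0, 0, 0, 0, 0, 0], [0, 0, 0, 0, 0, 0, 0], [0, 0, 0, 0, 0, 0, 0]]

```text
clock: 10.9
ee_pos: [0.496, -0.1421, 0.2365]
tool_rot: [0.16, 0.669, 0.707, 0.165]
force: [-0.1, -0.5, -1.6]
finger_gap: 0.0117
gripper_force: 60.0
```

```bash
python3 - <<'E'
from h import *
err(26,-.019,.08)
plan(*ins(26,-.019,.012),5,0)
E
```

```text
clk 10.9 actual-target bay x,y,z mm -40.6 13.9 39.8 rot deg [-0.52 -0.25 -0.21] F [-0.1 -0.5 -1.6] M [-0.18  0.86  0.06]
[[0.002, 0.001, 0.001, -0.27, -0.24, 2.29, 0.0], [0.002, 0.001, 0.001, -0.27, -0.23, 2.29, 0.0], [0.002, 0.001, 0.001, -0.27, -0.23, 2.3, 0.0], [0.002, 0.001, 0.0, -0.28, -0.22, 2.29, 0.0], [0.001, 0.0, 0.001, -0.28, -0.21, 2.3, 0.0]]
```

Request:
apply_moves:
  series:
    - [[0.001, 0, 0, -0.14, -0.12, 1.1, 0], [0.001, 0, 0, -0.14, -0.12, 1.1, 0], [0, 0, 0, 0, 0, 0, 0]]

```text
clock: 11.2
ee_pos: [0.4969, -0.1404, 0.2228]
tool_rot: [0.154, 0.669, 0.709, 0.161]
force: [0.1, -0.4, -3.0]
finger_gap: 0.0117
gripper_force: 60.0
```

```bash
python3 - <<'E'
from h import *
err(26,-.019,.08);s=read_state();print(s["joint_pos"].round(2),s["joint_vel"].round(2))
plan(*ins(26,-.019,.04),10,0)
E
```

```text
clk 11.2 actual-target bay x,y,z mm -39.6 15.5 26.2 rot deg [ 0.26  0.04 -0.32] F [ 0.1 -0.4 -3. ] M [-0.18  0.89  0.01]
[-0.99 -0.05  1.29  2.24 -0.22  0.5   0.54] [-0.03 -0.07  0.02 -0.01  0.18  0.   -0.17]
[[-0.0, -0.0, 0.001, -0.16, 0.07, 0.77, 0.0], [-0.0, -0.0, 0.001, -0.16, 0.07, 0.77, 0.0], [-0.001, -0.0, 0.0, -0.16, 0.07, 0.77, 0.0], [-0.0, -0.0, 0.001, -0.15, 0.07, 0.77, 0.0], [-0.001, -0.0, 0.0, -0.15, 0.07, 0.77, 0.0]]
[[-0.0, -0.0, 0.001, -0.16, 0.07, 0.77, 0.0], [-0.001, -0.0, 0.0, -0.15, 0.06, 0.76, 0.0], [-0.0, -0.0, 0.001, -0.16, 0.07, 0.77, 0.0], [-0.001, -0.0, 0.0, -0.15, 0.06, 0.76, 0.0], [-0.0, -0.001, 0.001, -0.16, 0.07, 0.77, 0.0]]
```

```bash
python3 - <<'E'
from h import *
plan(*pose(.57,-.14,.33,3,5),10,0)
E
```

```text
[[0.036, 0.0, 0.001, -0.04, 1.12, -0.65, 0.0], [0.036, 0.0, 0.001, -0.04, 1.1, -0.69, 0.0], [0.036, 0.0, 0.0, -0.04, 1.07, -0.73, 0.0], [0.036, 0.0, 0.001, -0.04, 1.05, -0.77, 0.0], [0.036, 0.0, 0.0, -0.04, 1.02, -0.8, 0.0]]
[[0.036, 0.0, 0.001, -0.03, 0.99, -0.84, 0.0], [0.037, 0.0, 0.0, -0.04, 0.96, -0.87, 0.0], [0.036, 0.0, 0.001, -0.03, 0.92, -0.91, 0.0], [0.037, 0.0, 0.0, -0.03, 0.89, -0.94, 0.0], [0.036, 0.0, 0.001, -0.04, 0.86, -0.97, 0.0]]
```

Request:
apply_moves:
  series:
    - [[0.036, 0, 0, 0, 1.1, -0.65, 0], [0.036, 0, 0, 0, 1.1, -0.7, 0], [0.036, 0, 0, 0, 1.1, -0.75, 0], [0.036, 0, 0, 0, 1.05, -0.75, 0], [0.036, 0, 0, 0, 1, -0.8, 0]]

```text
clock: 11.7
ee_pos: [0.5333, -0.1385, 0.2786]
tool_rot: [0.093, 0.68, 0.721, 0.098]
force: [0.2, -0.5, -2.6]
finger_gap: 0.0118
gripper_force: 60.0
```

Request:
apply_moves:
  series:
    - [[0.036, 0, 0, 0, 1, -0.85, 0], [0.036, 0, 0, 0, 0.95, -0.85, 0], [0.036, 0, 0, 0, 0.9, -0.9, 0], [0.036, 0, 0, 0, 0.9, -0.95, 0], [0.036, 0, 0, 0, 0.85, -0.95, 0]]

```text
clock: 12.2
ee_pos: [0.5691, -0.1366, 0.3324]
tool_rot: [0.032, 0.686, 0.726, 0.032]
force: [-0.2, -0.7, -2.5]
finger_gap: 0.0118
gripper_force: 60.0
```

Request:
apply_moves:
  series:
    - [[0, 0, 0, 0, 0, 0, 0], [0, 0, 0, 0, 0, 0, 0]]

```text
clock: 12.4
ee_pos: [0.5688, -0.1362, 0.3309]
tool_rot: [0.032, 0.685, 0.727, 0.033]
force: [-0.5, 0.3, -2.9]
finger_gap: 0.0118
gripper_force: 60.0
```

```bash
python3 - <<'E'
from h import *
s=read_state();print(s["clock"],s["ee_pos"],s["joint_pos"].round(2),rq(s["tool_rot"]).as_matrix().round(3).tolist())
E
```

```text
12.4 [ 0.568787   -0.13624805  0.33093007] [-0.73  0.34  1.19  1.71 -0.38  1.23  0.61] [[-0.058, 0.994, 0.092], [0.998, 0.058, 0.004], [-0.001, 0.092, -0.996]]
```

```bash
python3 - <<'E'
from h import *
plan(*pose(.40,.25,.40,45,0),10,0)
E
```

```text
[[0.009, 0.003, -0.073, 3.95, -1.39, -0.83, 0.0], [0.009, 0.003, -0.073, 4.05, -1.11, -0.8, 0.0], [0.009, 0.004, -0.073, 4.12, -0.81, -0.78, 0.0], [0.009, 0.003, -0.073, 4.17, -0.52, -0.76, 0.0], [0.009, 0.004, -0.072, 4.2, -0.22, -0.74, 0.0]]
[[0.008, 0.003, -0.073, 4.21, 0.08, -0.73, 0.0], [0.009, 0.004, -0.072, 4.19, 0.38, -0.72, 0.0], [0.008, 0.003, -0.073, 4.16, 0.67, -0.7, 0.0], [0.009, 0.004, -0.072, 4.1, 0.97, -0.7, 0.0], [0.008, 0.003, -0.073, 4.03, 1.25, -0.69, 0.0]]
```

Request:
apply_moves:
  series:
    - [[0.009, 0.003, -0.073, 3.95, -1.4, -0.8, 0], [0.009, 0.003, -0.073, 4.05, -1.1, -0.8, 0], [0.009, 0.003, -0.073, 4.1, -0.8, -0.8, 0], [0.009, 0.003, -0.073, 4.15, -0.5, -0.75, 0], [0.009, 0.003, -0.073, 4.2, -0.2, -0.75, 0]]

```text
clock: 12.9
ee_pos: [0.4837, 0.057, 0.3643]
tool_rot: [0.016, 0.542, 0.84, 0.016]
force: [0.5, 0.5, -2.5]
finger_gap: 0.0118
gripper_force: 60.0
```

Request:
apply_moves:
  series:
    - [[0.009, 0.003, -0.073, 4.2, 0.1, -0.7, 0], [0.009, 0.003, -0.073, 4.2, 0.4, -0.7, 0], [0.009, 0.003, -0.073, 4.15, 0.65, -0.7, 0], [0.009, 0.003, -0.073, 4.1, 0.95, -0.7, 0], [0.009, 0.003, -0.073, 4, 1.25, -0.7, 0]]

```text
clock: 13.4
ee_pos: [0.3997, 0.2494, 0.399]
tool_rot: [0.0, 0.38, 0.925, -0.001]
force: [0.9, 0.9, -2.3]
finger_gap: 0.0118
gripper_force: 60.0
```

```bash
python3 - <<'E'
from h import *
s=read_state();print(s["clock"],s["ee_pos"],s["joint_pos"].round(2),rq(s["tool_rot"]).as_matrix().round(3).tolist())
plan(*pose(.72,.40,.36,45,0),9,0)
E
```

```text
13.4 [0.3996668  0.24935854 0.39897021] [-1.57 -0.03  0.91  1.76  0.03  1.41  0.13] [[-0.711, 0.703, -0.001], [0.703, 0.711, -0.002], [-0.001, -0.002, -1.0]]
[[-0.0, 0.0, 0.001, -1.35, 3.69, 0.43, 0.0], [-0.0, 0.0, 0.001, -1.35, 3.7, 0.43, 0.0], [-0.0, 0.0, 0.001, -1.35, 3.7, 0.43, 0.0], [-0.0, 0.0, 0.0, -1.34, 3.7, 0.42, 0.0], [-0.0, 0.0, 0.001, -1.35, 3.7, 0.43, 0.0]]
[[-0.001, 0.0, 0.0, -1.34, 3.7, 0.42, 0.0], [-0.0, 0.0, 0.001, -1.34, 3.69, 0.43, 0.0], [-0.001, 0.001, 0.0, -1.34, 3.7, 0.43, 0.0], [-0.0, 0.0, 0.001, -1.33, 3.69, 0.43, 0.0]]
```

```bash
python3 - <<'E'
from h import *
z=np.load("top0.npz");W=fixed("top",z["d"]);
v=np.load("side0.npz");V=fixed("side",v["d"])
for w in(W,V):
    m=(w[...,0]>0)&(w[...,0]<.45)&(w[...,1]>.3)&(w[...,1]<.75)
    for x in(0,.1,.2,.3,.4):
        print(x,[round(float(np.nanmax(np.r_[0,w[...,2][m&(abs(w[...,0]-x-.05)<.05)&(abs(w[...,1]-y-.05)<.05)]])),2) for y in(.3,.4,.5,.6,.7)])
plan(*pose(.18,.46,.42,45,25),10,0)
E
```

```text
0 [0.01, 0.1, 0.1, 0.1, 0.08]
0.1 [0.74, 0.7, 0.4, 0.44, 0.01]
0.2 [0.16, 0.01, 0.05, 0.42, 0.33]
0.3 [0.01, 0.08, 0.08, 0.03, 0.01]
0.4 [0.01, 0.08, 0.08, 0.01, 0.01]
0 [0.01, 0.1, 0.1, 0.1, 0.09]
0.1 [0.69, 0.67, 0.63, 0.59, 0.34]
0.2 [0.16, 0.0, 0.59, 0.59, 0.34]
0.3 [0.01, 0.08, 0.08, 0.01, 0.01]
0.4 [0.01, 0.08, 0.08, 0.01, 0.01]
[[-0.044, -0.0, 0.001, 3.04, -0.05, -0.21, 0.0], [-0.044, -0.0, 0.001, 3.04, -0.04, -0.22, 0.0], [-0.044, -0.0, 0.001, 3.04, -0.03, -0.22, 0.0], [-0.044, 0.0, 0.0, 3.04, -0.03, -0.22, 0.0], [-0.044, -0.0, 0.001, 3.04, -0.02, -0.22, 0.0]]
[[-0.044, -0.0, 0.0, 3.05, -0.01, -0.22, 0.0], [-0.044, -0.0, 0.001, 3.04, 0.0, -0.22, 0.0], [-0.044, -0.0, 0.0, 3.05, 0.01, -0.22, 0.0], [-0.043, -0.0, 0.001, 3.04, 0.02, -0.22, 0.0], [-0.044, -0.0, 0.0, 3.05, 0.02, -0.21, 0.0]]
```

Request:
apply_moves:
  series:
    - [[-0.044, 0, 0, 3, 0, -0.2, 0], [-0.044, 0, 0, 3, 0, -0.2, 0], [-0.044, 0, 0, 3, 0, -0.2, 0], [-0.044, 0, 0, 3, 0, -0.2, 0], [-0.044, 0, 0, 3, 0, -0.2, 0]]

```text
clock: 13.9
ee_pos: [0.2929, 0.3537, 0.4084]
tool_rot: [0.042, 0.379, 0.919, 0.101]
force: [-0.7, -0.1, -2.5]
finger_gap: 0.0118
gripper_force: 60.0
```

```bash
python3 - <<'E'
from h import *
s=read_state();print(s["clock"],s["ee_pos"],s["joint_pos"].round(2))
E
```

```text
13.9 [0.2929376  0.35371399 0.40840837] [-1.7  -0.21  0.57  1.88  0.2   1.23 -0.38]
```

Request:
apply_moves:
  series:
    - [[-0.044, 0, 0, 3, 0, -0.2, 0], [-0.044, 0, 0, 3, 0, -0.2, 0], [-0.044, 0, 0, 3, 0, -0.2, 0], [-0.044, 0, 0, 3, 0, -0.2, 0], [-0.044, 0, 0, 3, 0, -0.2, 0]]

```text
clock: 14.4
ee_pos: [0.1846, 0.4572, 0.4178]
tool_rot: [0.084, 0.372, 0.902, 0.202]
force: [1.1, 1.2, -3.4]
finger_gap: 0.0116
gripper_force: 60.0
```

```bash
python3 - <<'E'
from h import *
s=read_state();print(s["clock"],s["ee_pos"],s["joint_pos"].round(2),rq(s["tool_rot"]).as_matrix().round(3).tolist())
E
```

```text
14.4 [0.18456034 0.457216   0.41779877] [-1.77 -0.19  0.27  1.92  0.37  1.08 -0.83] [[-0.709, 0.638, 0.301], [0.705, 0.642, 0.301], [-0.001, 0.426, -0.905]]
```

```bash
cat >> h.py <<'E'
def arc(a0,a1,r,rel,z,n):
    P=[]
    for a in np.linspace(a0,a1,n+1)[1:]:
        t=np.radians(a);P.append(pose(r*np.cos(t),r*np.sin(t),z,a+rel,0))
    return P
E
python3 - <<'E'
from h import *
P=[pose(.18,.46,.40,45,20-5*k) for k in range(5)]
series(P+arc(68.6,-16,.494,-23.6,.40,17),0)
E
```

```text
[[0.091, -0.0, 0.003, 0.52, -0.87, 1.56, 0.0], [0.087, -0.0, 0.0, 0.0, -0.0, -0.0, 0.0], [0.087, -0.0, 0.0, 0.0, -0.0, -0.0, 0.0], [0.088, -0.0, 0.0, 0.0, -0.0, -0.0, 0.0], [0.087, -0.0, 0.0, 0.0, -0.0, -0.0, 0.0]]
[[-0.0, -0.0, 0.087, -4.02, 1.56, -0.0, 0.0], [-0.0, -0.0, 0.087, -4.0, 1.54, -0.01, 0.0], [-0.0, -0.0, 0.087, -4.01, 1.55, 0.0, 0.0], [-0.0, -0.0, 0.087, -4.0, 1.54, 0.0, 0.0], [-0.0, -0.0, 0.086, -4.0, 1.55, 0.0, 0.0]]
[[-0.0, -0.0, 0.087, -4.0, 1.54, -0.0, 0.0], [-0.0, -0.0, 0.087, -4.0, 1.55, -0.0, 0.0], [-0.0, -0.0, 0.087, -4.0, 1.54, -0.0, 0.0], [-0.0, -0.0, 0.087, -4.0, 1.54, -0.0, 0.0], [-0.0, -0.0, 0.087, -4.01, 1.55, -0.01, 0.0]]
[[-0.0, -0.0, 0.087, -4.0, 1.55, 0.0, 0.0], [-0.0, -0.0, 0.086, -4.0, 1.54, 0.0, 0.0], [-0.0, -0.0, 0.087, -4.0, 1.55, 0.0, 0.0], [-0.0, -0.0, 0.087, -4.0, 1.54, 0.0, 0.0], [-0.0, -0.0, 0.087, -4.0, 1.54, 0.0, 0.0]]
[[-0.0, -0.0, 0.087, -4.0, 1.55, 0.0, 0.0], [-0.0, 0.0, 0.087, -4.01, 1.54, -0.0, 0.0]]
```

Request:
apply_moves:
  series:
    - [[0.09, 0, 0, 0.5, -0.87, 1.5, 0], [0.088, 0, 0, 0, 0, 0, 0], [0.088, 0, 0, 0, 0, 0, 0], [0.088, 0, 0, 0, 0, 0, 0], [0.088, 0, 0, 0, 0, 0, 0]]

```text
clock: 14.9
ee_pos: [0.1808, 0.4592, 0.401]
tool_rot: [-0.0, 0.381, 0.924, -0.003]
force: [0.3, -1.1, -3.5]
finger_gap: 0.012
gripper_force: 60.0
```

```bash
python3 - <<'E'
from h import *
s=read_state();print(s["clock"],s["ee_pos"],s["joint_pos"].round(2))
E
```

```text
14.9 [0.1808344  0.45916977 0.40096899] [-1.72  0.05  0.46  1.69 -0.02  1.41 -0.46]
```

Request:
apply_moves:
  series:
    - [[0, 0, 0.087, -4, 1.54, 0, 0], [0, 0, 0.087, -4, 1.54, 0, 0], [0, 0, 0.087, -4, 1.54, 0, 0], [0, 0, 0.087, -4, 1.54, 0, 0], [0, 0, 0.087, -4, 1.54, 0, 0]]

```text
clock: 15.4
ee_pos: [0.3588, 0.34, 0.4006]
tool_rot: [0.001, 0.573, 0.819, -0.002]
force: [-0.4, 0.5, -2.6]
finger_gap: 0.0119
gripper_force: 60.0
```

```bash
python3 - <<'E'
from h import *
s=read_state();print(s["clock"],s["ee_pos"],s["joint_pos"].round(2))
E
```

```text
15.4 [0.35876799 0.3399828  0.40059508] [-1.49  0.04  0.68  1.7  -0.02  1.41 -0.46]
```

```bash
cat > kin.py <<'E'
from h import *
from scipy.optimize import least_squares
Q=np.array([[-1.346,.469,-.0486,1.5337,.0241,1.141,-.0823],[-.99,-.05,1.29,2.24,-.22,.5,.54],[-.73,.34,1.19,1.71,-.38,1.23,.61],[-1.57,-.03,.91,1.76,.03,1.41,.13],[-1.7,-.21,.57,1.88,.2,1.23,-.38],[-1.77,-.19,.27,1.92,.37,1.08,-.83],[-1.72,.05,.46,1.69,-.02,1.41,-.46],[-1.49,.04,.68,1.7,-.02,1.41,-.46]])
Pp=np.array([[.1693,.6528,.2215],[.4969,-.1404,.2228],[.5688,-.1362,.3309],[.3997,.2494,.399],[.2929,.3537,.4084],[.1846,.4572,.4178],[.1808,.4592,.401],[.3588,.34,.4006]])
Oq=np.array([[0,.1265,.992,-.001],[.154,.669,.709,.161],[.032,.685,.727,.033],[0,.38,.925,-.001],[.042,.379,.919,.101],[.084,.372,.902,.202],[0,.381,.924,-.003],[.001,.573,.819,-.002]])
AX=['z','y','z','y','z','y','z']
def fk(q,th,sg):
    r=R.from_euler('z',th[0]);p=np.zeros(3);
    for i in range(7):
        p=p+r.apply(th[2+3*i:5+3*i]);r=r*R.from_euler(AX[i],sg[i]*q[i])
    p=p+r.apply([0,0,th[23]]);return p,r*R.from_euler('z',th[1])
def fit(sg):
    th0=np.zeros(24);th0[[4,10,16]]=[.3,.35,.35];th0[23]=.3
    def res(th):
        o=[]
        for q,p,w in zip(Q,Pp,Oq):
            a,r=fk(q,th,sg);o+=[*(a-p)*100,*((rq(w).inv()*r).as_rotvec()*30)]
        return np.r_[o,.03*10*(th-th0)[2:]]
    best=None
    for b in np.arange(-3,3,1.5):
        for t in np.arange(-3,3,1.5):
            th0[:2]=b,t;s=least_squares(res,th0,max_nfev=60)
            if best is None or s.cost<best.cost:best=s
    return best
if __name__=="__main__":
    import itertools
    from concurrent.futures import ProcessPoolExecutor as E
    S=[np.array([a,1,b,c,d,e,f]) for a,b,c,d,e,f in itertools.product([1,-1],[1,-1],[1,-1],[1,-1],[1,-1],[1,-1])]
    # tool points down at sum = pi -> bends share sign
    S=[s for s in S if s[3]==1 and s[5]==1]
    with E() as ex: F=list(ex.map(fit,S))
    k=int(np.argmin([f.cost for f in F]));print(S[k],F[k].cost,sorted(f.cost for f in F)[:3]);th=F[k].x;print(th.round(3).tolist())
    for q,p,w in zip(Q,Pp,Oq):
        a,r=fk(q,th,S[k]);print(((a-p)*1000).round(0),np.degrees((rq(w).inv()*r).magnitude()).round(1))
    np.savez("kin.npz",th=th,sg=S[k])
E
time timeout 400 python3 kin.py
```

```text
[-1  1 -1  1 -1  1 -1] 0.33371055411390793 [np.float64(0.33371055411390793), np.float64(652.3815583966568), np.float64(959.965434592793)]
[-0.011, -4.72, 0.005, 0.008, 0.275, 0.002, -0.012, -0.025, -0.015, -0.012, 0.459, 0.015, -0.001, 0.109, 0.024, -0.001, 0.407, -0.012, -0.002, 0.057, 0.01, -0.002, 0.014, 0.314]
[-1. -0. -0.] 0.2
[ 0.  0. -1.] 0.4
[ 0. -0.  1.] 0.6
[-2.  0. -2.] 0.5
[ 0. -0.  1.] 0.5
[ 0. -1.  1.] 0.5
[ 1.  1. -1.] 0.4
[ 1. -1.  1.] 0.5
real	3m17.330s
user	11m15.071s
sys	0m0.383s
```

```bash
cat > sim.py <<'E'
from kin import *
K=np.load("kin.npz");TH,SG=K["th"],K["sg"]
LO=np.array([-2.59,-.33,-1.39,.1,-1.04,.21,-2.66]);HI=np.array([2.59,1.99,1.29,2.45,4.18,1.99,2.66])
def perr(q,tp,tR):
    p,r=fk(q,TH,SG);return np.r_[tp-p,(tR*r.inv()).as_rotvec()]
def jac(q):
    p0,r0=fk(q,TH,SG);J=np.zeros((6,7))
    for i in range(7):
        d=q.copy();d[i]+=1e-5;p,r=fk(d,TH,SG);J[:3,i]=(p-p0)/1e-5;J[3:,i]=(r*r0.inv()).as_rotvec()/1e-5
    return J
def track(q,poses,sub=4):
    q=q.copy();p0,r0=fk(q,TH,SG);out=[]
    for tp,tR in poses:
        rv=(r0.inv()*tR).as_rotvec()
        for k in range(1,sub+1):
            f=k/sub;pp=p0+(tp-p0)*f;rr=r0*R.from_rotvec(rv*f)
            for _ in range(3): q=np.clip(q+np.linalg.pinv(jac(q))@perr(q,pp,rr),LO,HI)
        out.append(q.copy());p0,r0=tp,tR
    return np.array(out)
def line(a,b,n):
    """a,b=(x,y,z,yaw,tilt)"""
    return [pose(*(np.array(a)+(np.array(b)-a)*k/n)) for k in range(1,n+1)]
def ikfix(j3,tp,tR,q0):
    f=lambda x:np.r_[perr(np.r_[x[:2],j3,x[2:]],tp,tR)*[10,10,10,3,3,3]]
    i=[0,1,3,4,5,6];s=least_squares(f,q0[i]);return np.r_[s.x[:2],j3,s.x[2:]],s.cost
E
python3 - <<'E'
from sim import *
q=np.array([-1.72,.05,.46,1.69,-.02,1.41,-.46])
print("check",track(q,arc(68.6,43.6,.494,-23.6,.40,5))[-1].round(2))
for nm,t in(("hi",ins(26,-.019,.08)),("lo",ins(26,-.003,.001)),("home",ins(0,0,0))):
    q0=np.array([-.2,.2,.3,2.,0,.9,.1])
    for j3 in(-.6,-.3,0,.3,.6,.9,1.2):
        q,c=ikfix(j3,*t,q0);print(nm,j3,q.round(2),"ok" if c<1e-6 and (q>LO).all() and (q<HI).all() else "BAD")
E
```

```text
check [-1.49  0.04  0.68  1.7  -0.03  1.41 -0.46]
hi -0.6 [ 0.88  0.2  -0.6   2.11 -0.11  0.44  0.46] ok
hi -0.3 [ 0.6   0.17 -0.3   2.12 -0.26  0.45  0.59] ok
hi 0 [ 0.32  0.15  0.    2.13 -0.38  0.46  0.69] ok
hi 0.3 [ 0.04  0.15  0.3   2.14 -0.48  0.48  0.77] ok
hi 0.6 [-0.23  0.16  0.6   2.16 -0.58  0.5   0.87] ok
hi 0.9 [-0.49  0.19  0.9   2.17 -0.7   0.53  0.98] ok
hi 1.2 [-0.71  0.27  1.2   2.18 -0.88  0.62  1.16] ok
lo -0.6 [ 0.85  0.35 -0.6   2.15  3.26 -0.27 -2.87] BAD
lo -0.3 [ 0.57  0.32 -0.3   2.17 -0.27  0.25  0.61] ok
lo 0 [ 0.31  0.3   0.    2.18 -0.6   0.29  0.91] ok
lo 0.3 [ 0.05  0.31  0.3   2.19 -0.84  0.34  1.13] ok
lo 0.6 [-0.2   0.34  0.6   2.2  -1.04  0.42  1.31] BAD
lo 0.9 [-0.43  0.42  0.9   2.21 -1.22  0.54  1.46] BAD
lo 1.2 [-0.6   0.58  1.2   2.22 -1.38  0.75  1.59] BAD
home -0.6 [ 0.66  0.55 -0.6   1.79  0.38  0.91 -0.06] ok
home -0.3 [ 0.44  0.5  -0.3   1.8   0.18  0.87  0.11] ok
home 0 [0.21 0.47 0.   1.81 0.   0.86 0.26] ok
home 0.3 [-0.02  0.48  0.3   1.82 -0.18  0.86  0.42] ok
home 0.6 [-0.24  0.53  0.6   1.84 -0.38  0.89  0.59] ok
home 0.9 [-0.44  0.63  0.9   1.85 -0.6   0.96  0.79] ok
home 1.2 [-0.58  0.8   1.2   1.86 -0.85  1.11  1.  ] ok
```

```bash
cat > search.py <<'E'
from sim import *
from concurrent.futures import ProcessPoolExecutor as E
q0=read_state()["joint_pos"]
def jn(q): p,r=fk(q,TH,SG);return p
def pol(a,b):
    a,b=np.array(a),np.array(b);d=abs(b-a)
    n=int(max(1,np.ceil(max(np.radians(d[0])*.6/.042,d[1]/.042,d[2]/.042,(abs((b-a)[0]+(b-a)[3]))/7,d[4]/5))))
    P=[]
    for k in range(1,n+1):
        c=a+(b-a)*k/n;t=np.radians(c[0]);P.append(pose(c[1]*np.cos(t),c[1]*np.sin(t),c[2],c[0]+c[3],c[4]))
    return P
def topol(tp,yaw,tilt): a=np.degrees(np.arctan2(tp[1],tp[0]));return(a,np.hypot(*tp[:2]),tp[2],yaw-a,tilt)
H2=topol(ins(26,-.019,.16)[0],3,26)
s0=(43.5,.494,.40,-23.5,0)
def path(w): 
    P=[];a=s0
    for b in [*w,H2]: P+=pol(a,b);a=b
    return P
def run(seed):
    g=np.random.default_rng(seed);n=g.integers(1,4)
    w=[(g.uniform(-20,75),g.uniform(.47,.75),g.uniform(.36,.48),g.uniform(-60,60),g.choice([0,g.uniform(-15,40)])) for _ in range(n)]
    P=path(w)
    if len(P)>60:return None
    q=q0;m=9
    out=[]
    for tp in P:
        q=track(q,[tp],1)[0];m=min(m,(q-LO).min(),(HI-q).min());out.append(q)
        if m<.08:return None
    ql=track(q,[ins(26,-.019,.08),ins(26,-.019,.001),ins(26,-.003,.001)],2)[-1]
    return (abs(ql[2]-.1),len(P),m,w,ql)
if __name__=="__main__":
    print(s0,read_state()["ee_pos"])
    with E() as ex: F=[f for f in ex.map(run,range(1200),chunksize=10) if f]
    F.sort(key=lambda f:f[0]+.01*f[1])
    for f in F[:6]:print(round(f[0],2),f[1],round(f[2],2),[tuple(np.round(x,2).tolist()) for x in f[3]],f[4].round(2))
E
time timeout 560 python3 search.py
```

```text
(43.5, 0.494, 0.4, -23.5, 0) [0.35876799 0.3399828  0.40059508]
0.54 15 0.25 [(15.91, 0.7, 0.42, -0.24, 0.0)] [-0.23  0.35  0.64  2.2  -1.04  0.43  1.33]
0.54 15 0.24 [(7.67, 0.69, 0.47, 14.59, 0.0)] [-0.23  0.35  0.64  2.2  -1.04  0.43  1.33]
0.54 15 0.24 [(24.11, 0.69, 0.41, 13.44, 2.82)] [-0.23  0.35  0.64  2.2  -1.04  0.43  1.33]
0.54 16 0.27 [(10.17, 0.74, 0.46, 12.01, 0.0)] [-0.23  0.34  0.64  2.2  -1.04  0.43  1.33]
0.54 16 0.26 [(9.09, 0.7, 0.38, 36.05, 3.42)] [-0.23  0.34  0.64  2.2  -1.04  0.43  1.33]
0.54 16 0.26 [(1.35, 0.7, 0.41, -21.52, 11.87)] [-0.23  0.34  0.64  2.2  -1.04  0.43  1.33]
real	2m30.254s
user	9m42.921s
sys	0m0.374s
```

```bash
sed -i 's/g.uniform(.47,.75)/g.uniform(.47,.88)/; s/g.uniform(-15,40)/g.uniform(-25,45)/; s/g.uniform(.36,.48)/g.uniform(.34,.5)/' search.py
sed -i 's/ql=track.*/ql=track(q,[ins(26,-.019,.08)],2)[-1]/; s/F.sort.*/F.sort(key=lambda f:f[0]+.005*f[1])/; s/range(1200)/range(2000,3500)/' search.py
timeout 570 python3 search.py
```

```text
(43.5, 0.494, 0.4, -23.5, 0) [0.35876799 0.3399828  0.40059508]
0.49 30 0.13 [(45.17, 0.82, 0.34, -29.44, 28.86), (38.67, 0.85, 0.35, 10.72, 36.81), (8.92, 0.83, 0.46, 50.62, 0.0)] [-0.22  0.16  0.59  2.16 -0.57  0.5   0.86]
0.41 47 0.16 [(59.66, 0.79, 0.45, 57.77, 20.9), (37.99, 0.58, 0.47, 47.76, 43.92), (29.55, 0.49, 0.36, -46.01, 17.15)] [-0.14  0.15  0.51  2.15 -0.55  0.49  0.84]
0.61 27 0.26 [(3.75, 0.78, 0.45, -40.58, 31.37), (-15.21, 0.67, 0.35, 9.8, -10.67)] [-0.32  0.16  0.71  2.16 -0.62  0.51  0.9 ]
0.57 39 0.2 [(54.52, 0.73, 0.4, -23.76, 40.37), (54.78, 0.79, 0.46, -53.99, 0.0), (29.44, 0.8, 0.43, 27.81, -1.32)] [-0.29  0.16  0.67  2.16 -0.6   0.51  0.89]
0.59 35 0.36 [(65.5, 0.75, 0.48, -29.39, 18.39), (54.67, 0.77, 0.45, -49.91, 42.98), (-9.89, 0.8, 0.41, 2.56, 15.67)] [-0.31  0.16  0.69  2.16 -0.61  0.51  0.9 ]
0.63 31 0.21 [(69.53, 0.79, 0.43, -15.57, 40.17), (21.53, 0.87, 0.39, 7.68, 0.0)] [-0.34  0.17  0.73  2.16 -0.62  0.51  0.91]
```

```bash
python3 - <<'E'
s=open('search.py').read()
a=s.index("    w=[(g");b=s.index("    P=path(w)")
s=s[:a]+"""    u=g.uniform
    w=[(u(35,60),u(.5,.8),u(.38,.5),u(25,60),u(0,45)),(u(25,60),u(.46,.62),u(.36,.5),u(25,60),u(30,50)),(u(25,60),u(.46,.6),u(.34,.48),u(-65,-25),u(10,50)),(u(-10,40),u(.72,.88),u(.34,.46),u(-20,50),u(-10,15))]
    if g.random()<.5: w.pop(0)
"""+s[b:]
s=s.replace("range(2000,3500)","range(5000,6200)").replace(">60",">75").replace("+.005*f[1]","+.004*f[1]")
open('search.py','w').write(s)
E
timeout 575 python3 search.py
```

```text
(43.5, 0.494, 0.4, -23.5, 0) [0.35876799 0.3399828  0.40059508]
0.02 40 0.15 [(45.78, 0.76, 0.46, 27.79, 25.4), (29.7, 0.59, 0.48, 35.02, 46.68), (49.49, 0.58, 0.44, -41.98, 36.82), (5.07, 0.73, 0.43, 24.67, 12.26)] [ 0.25  0.15  0.08  2.13 -0.41  0.47  0.71]
0.01 44 0.17 [(38.53, 0.74, 0.45, 34.64, 23.09), (46.93, 0.6, 0.48, 43.6, 49.78), (25.03, 0.57, 0.39, -39.61, 28.95), (17.28, 0.74, 0.35, -11.58, 6.55)] [ 0.22  0.15  0.11  2.14 -0.42  0.47  0.72]
0.01 47 0.11 [(53.5, 0.72, 0.46, 30.09, 33.27), (56.88, 0.58, 0.38, 25.29, 45.35), (51.09, 0.49, 0.43, -41.75, 24.22), (32.49, 0.83, 0.38, -6.06, -8.07)] [ 0.24  0.15  0.09  2.13 -0.41  0.47  0.71]
0.01 48 0.08 [(43.79, 0.77, 0.46, 47.29, 10.77), (45.68, 0.55, 0.48, 25.07, 43.99), (32.69, 0.49, 0.47, -60.55, 16.52), (8.42, 0.81, 0.45, -15.43, -2.3)] [ 0.24  0.15  0.09  2.13 -0.41  0.47  0.71]
0.01 48 0.14 [(36.48, 0.69, 0.44, 32.9, 5.28), (28.55, 0.57, 0.49, 55.68, 49.43), (35.68, 0.58, 0.36, -64.23, 11.18), (10.87, 0.8, 0.35, 2.78, 9.49)] [ 0.24  0.15  0.09  2.13 -0.41  0.47  0.71]
0.02 45 0.15 [(38.38, 0.59, 0.38, 35.62, 36.49), (56.98, 0.52, 0.43, -63.03, 47.15), (35.08, 0.85, 0.43, 37.03, 8.98)] [ 0.21  0.15  0.12  2.14 -0.42  0.47  0.72]
```

```bash
cat > p1.py <<'E'
from search import *
w=[(45.8,.76,.46,28,25),(29.7,.59,.48,35,46.5),(49.5,.58,.44,-42,37),(5,.73,.43,24.7,12.3),H2]
def refine(q,a,b,m=.15):
    for n in range(len(pol(a,b)),40):
        A,B_=np.array(a),np.array(b);P=[]
        for k in range(1,n+1):
            c=A+(B_-A)*k/n;t=np.radians(c[0]);P.append(pose(c[1]*np.cos(t),c[1]*np.sin(t),c[2],c[0]+c[3],c[4]))
        o=track(q,P,1);d=abs(np.diff(np.r_[[q],o],axis=0)).max()
        if d<m:return P,o
if __name__=="__main__":
    q=read_state()["joint_pos"];a=s0;P=[]
    for b in w:
        p,o=refine(q,a,b);P+=p;q=o[-1];print(len(p),q.round(2),(o-LO).min().round(2),(HI-o).min().round(2));a=b
    series(P,0);print(np.array([t for t,_ in P]).round(2).tolist())
E
python3 p1.py
```

```text
9 [-1.18  0.33  0.59  1.32 -0.47  1.21  0.74] 0.4 0.61
5 [-1.04 -0.14  0.67  1.86 -0.62  0.87  1.07] 0.19 0.59
20 [-0.77  0.02 -0.46  1.77  0.65  1.11 -1.31] 0.15 0.52
14 [-0.08  0.37 -0.02  1.23 -0.08  1.35  0.44] 0.35 0.64
7 [ 0.21  0.05  0.11  2.04 -0.28  0.65  0.57] 0.38 0.41
[[-0.051, 0.007, -0.104, 1.41, 2.58, -0.62, 0.0], [-0.048, 0.008, -0.104, 1.14, 2.77, -0.53, 0.0], [-0.049, 0.012, -0.104, 0.87, 2.88, -0.39, 0.0], [-0.048, 0.018, -0.102, 0.6, 2.97, -0.24, 0.0], [-0.049, 0.022, -0.102, 0.31, 3.03, -0.08, 0.0]]
[[-0.048, 0.028, -0.101, 0.04, 3.04, 0.06, 0.0], [-0.048, 0.032, -0.099, -0.25, 3.03, 0.21, 0.0], [-0.049, 0.037, -0.098, -0.53, 2.98, 0.35, 0.0], [-0.048, 0.042, -0.095, -0.8, 2.9, 0.46, 0.0], [-0.075, -0.014, 0.028, -1.96, -4.38, -2.48, 0.0]]
[[-0.075, -0.017, 0.027, -1.66, -4.13, -2.78, 0.0], [-0.076, -0.018, 0.026, -1.38, -3.87, -3.04, 0.0], [-0.075, -0.021, 0.024, -1.1, -3.56, -3.28, 0.0], [-0.075, -0.022, 0.023, -0.83, -3.24, -3.49, 0.0], [0.009, -0.036, 0.034, 0.87, 0.22, 0.53, 0.0]]
[[0.008, -0.036, 0.035, 0.9, 0.19, 0.48, 0.0], [0.008, -0.035, 0.035, 0.93, 0.
[... 2245 characters left out ...]
, [0.47, 0.35, 0.47], [0.46, 0.36, 0.46], [0.46, 0.37, 0.46], [0.45, 0.37, 0.46], [0.44, 0.38, 0.46], [0.44, 0.39, 0.46], [0.43, 0.39, 0.45], [0.42, 0.4, 0.45], [0.42, 0.41, 0.45], [0.41, 0.42, 0.45], [0.4, 0.42, 0.45], [0.39, 0.43, 0.44], [0.38, 0.43, 0.44], [0.38, 0.44, 0.44], [0.41, 0.43, 0.44], [0.44, 0.41, 0.44], [0.47, 0.39, 0.44], [0.5, 0.37, 0.44], [0.53, 0.35, 0.44], [0.56, 0.33, 0.44], [0.58, 0.3, 0.44], [0.61, 0.27, 0.43], [0.63, 0.24, 0.43], [0.65, 0.21, 0.43], [0.68, 0.18, 0.43], [0.69, 0.14, 0.43], [0.71, 0.1, 0.43], [0.73, 0.06, 0.43], [0.71, 0.02, 0.41], [0.68, -0.01, 0.39], [0.66, -0.05, 0.36], [0.63, -0.08, 0.34], [0.6, -0.11, 0.32], [0.57, -0.13, 0.3], [0.54, -0.15, 0.28]]
```

Request:
apply_moves:
  series:
    - [[-0.05, 0.007, -0.104, 1.4, 2.6, -0.6, 0], [-0.048, 0.008, -0.104, 1.15, 2.75, -0.55, 0], [-0.049, 0.012, -0.104, 0.85, 2.9, -0.4, 0], [-0.048, 0.018, -0.102, 0.6, 2.95, -0.25, 0], [-0.049, 0.022, -0.102, 0.3, 3.05, -0.1, 0]]

```text
clock: 15.9
ee_pos: [0.4538, 0.4547, 0.4338]
tool_rot: [0.041, 0.337, 0.934, 0.114]
force: [-0.5, 0.5, -1.9]
finger_gap: 0.0115
gripper_force: 60.0
```

Request:
apply_moves:
  series:
    - [[-0.048, 0.028, -0.101, 0.05, 3.05, 0.05, 0], [-0.048, 0.032, -0.099, -0.25, 3.05, 0.2, 0], [-0.049, 0.037, -0.098, -0.55, 3, 0.35, 0], [-0.048, 0.042, -0.095, -0.8, 2.9, 0.45, 0], [-0.075, -0.014, 0.028, -1.95, -4.4, -2.5, 0]]

```text
clock: 16.4
ee_pos: [0.5309, 0.5116, 0.4532]
tool_rot: [0.035, 0.144, 0.958, 0.244]
force: [-1.5, 1.0, -5.6]
finger_gap: 0.0115
gripper_force: 60.0
```

Request:
apply_moves:
  series:
    - [[-0.075, -0.017, 0.027, -1.65, -4.15, -2.8, 0], [-0.076, -0.018, 0.026, -1.4, -3.85, -3.05, 0], [-0.075, -0.021, 0.024, -1.1, -3.55, -3.3, 0], [-0.075, -0.022, 0.023, -0.85, -3.25, -3.5, 0], [0.009, -0.036, 0.034, 0.85, 0.2, 0.55, 0]]

```text
clock: 16.9
ee_pos: [0.5086, 0.2975, 0.4771]
tool_rot: [0.096, 0.231, 0.891, 0.379]
force: [1.0, 0.4, -2.3]
finger_gap: 0.0119
gripper_force: 60.0
```

Request:
apply_moves:
  series:
    - [[0.008, -0.036, 0.035, 0.9, 0.2, 0.5, 0], [0.008, -0.035, 0.035, 0.95, 0.15, 0.45, 0], [0.009, -0.036, 0.036, 0.95, 0.1, 0.4, 0], [0.008, -0.035, 0.035, 0.95, 0.05, 0.35, 0], [0.008, -0.034, 0.036, 1, 0, 0.3, 0]]

```text
clock: 17.4
ee_pos: [0.4747, 0.3514, 0.4668]
tool_rot: [0.133, 0.335, 0.866, 0.345]
force: [-0.0, -0.6, -2.3]
finger_gap: 0.0118
gripper_force: 60.0
```

```bash
python3 - <<'E'
from h import *
s=read_state();print(s["clock"],s["ee_pos"],s["joint_pos"].round(2),s["force"])
E
```

```text
17.4 [0.47474808 0.35141385 0.46684016] [-0.91 -0.16  0.23  1.92 -0.13  0.63  0.24] [-0.04058209 -0.57749351 -2.28706837]
```

Request:
apply_moves:
  series:
    - [[0.008, -0.034, 0.037, 1, -0.05, 0.25, 0], [0.009, -0.034, 0.036, 1, -0.05, 0.2, 0], [0.008, -0.034, 0.037, 1, -0.15, 0.15, 0], [0.008, -0.034, 0.037, 1, -0.15, 0.1, 0], [0.009, -0.033, 0.037, 1, -0.2, 0.05, 0]]

```text
clock: 17.9
ee_pos: [0.4419, 0.389, 0.4577]
tool_rot: [0.167, 0.444, 0.824, 0.309]
force: [-0.9, 1.1, -2.7]
finger_gap: 0.0118
gripper_force: 60.0
```

Request:
apply_moves:
  series:
    - [[0.008, -0.032, 0.038, 1, -0.25, 0, 0], [0.008, -0.033, 0.038, 1, -0.35, 0, 0], [0.008, -0.032, 0.038, 0.95, -0.35, -0.05, 0], [0.009, -0.032, 0.039, 0.95, -0.4, -0.1, 0], [0.008, -0.031, 0.038, 0.9, -0.45, -0.1, 0]]

```text
clock: 18.4
ee_pos: [0.406, 0.4247, 0.4488]
tool_rot: [0.193, 0.547, 0.768, 0.271]
force: [-0.3, 0.2, -3.1]
finger_gap: 0.0116
gripper_force: 60.0
```

Request:
apply_moves:
  series:
    - [[0.008, -0.031, 0.039, 0.9, -0.5, -0.15, 0], [0.009, -0.031, 0.04, 0.85, -0.55, -0.2, 0], [0.008, -0.031, 0.039, 0.8, -0.6, -0.2, 0], [0.008, -0.03, 0.04, 0.75, -0.65, -0.25, 0]]

```text
clock: 18.8
ee_pos: [0.3752, 0.4509, 0.4411]
tool_rot: [0.208, 0.625, 0.714, 0.239]
force: [0.2, 0.1, -3.3]
finger_gap: 0.0117
gripper_force: 60.0
```

```bash
python3 - <<'E'
from p1 import *
s=read_state();q=s["joint_pos"];print(s["clock"],s["ee_pos"],q.round(2),s["force"])
a=w[2];P=[]
for b in w[3:]:
    p,o=refine(q,a,b);P+=p;q=o[-1];print(len(p),q.round(2));a=b
series(P,0)
E
```

```text
18.8 [0.37522891 0.45094072 0.4411318 ] [-0.9   0.03 -0.35  1.76  0.65  1.13 -1.34] [ 0.18364665  0.11590215 -3.31479937]
15 [-0.17  0.37  0.11  1.24 -0.14  1.35  0.47]
7 [ 0.09  0.04  0.24  2.04 -0.29  0.65  0.58]
[[0.028, 0.013, -0.019, -2.66, 2.08, 1.79, 0.0], [0.029, 0.015, -0.022, -1.9, 2.1, 1.57, 0.0], [0.029, 0.014, -0.021, -2.15, 2.04, 1.44, 0.0], [0.028, 0.013, -0.022, -2.37, 1.95, 1.3, 0.0], [0.029, 0.013, -0.023, -2.6, 1.84, 1.16, 0.0]]
[[0.029, 0.012, -0.023, -2.81, 1.7, 1.01, 0.0], [0.029, 0.012, -0.023, -3.0, 1.54, 0.86, 0.0], [0.028, 0.01, -0.023, -3.18, 1.37, 0.72, 0.0], [0.029, 0.01, -0.024, -3.35, 1.15, 0.59, 0.0], [0.029, 0.01, -0.024, -3.48, 0.93, 0.45, 0.0]]
[[0.029, 0.009, -0.024, -3.61, 0.68, 0.33, 0.0], [0.028, 0.008, -0.025, -3.7, 0.42, 0.21, 0.0], [0.029, 0.007, -0.025, -3.79, 0.14, 0.11, 0.0], [0.029, 0.006, -0.025, -3.83, -0.16, 0.02, 0.0], [0.029, 0.006, -0.025, -3.85, -0.47, -0.04, 0.0]]
[[-0.035, -0.015, 0.065, -2.29, -4.22, 1.32, 0.0], [-0.034, -0.017, 0.064, -2.23, -4.19, 1.2, 0.0], [-0.034, -0.02, 0.064, -2.17, -4.14, 1.07, 0.0], [-0.034, -0.022, 0.063, -2.1, -4.1, 0.96, 0.0], [-0.034, -0.024, 0.062, -2.04, -4.05, 0.85, 0.0]]
[[-0.034, -0.026, 0.061, -1.96, -4.01, 0.74, 0.0], [-0.035, -0.028, 0.06, -1.9, -3.96, 0.63, 0.0]]
```

Request:
apply_moves:
  series:
    - [[0.028, 0.013, -0.02, -2.65, 2.1, 1.8, 0], [0.029, 0.015, -0.022, -1.9, 2.1, 1.55, 0], [0.029, 0.014, -0.021, -2.15, 2.05, 1.45, 0], [0.028, 0.013, -0.022, -2.35, 1.95, 1.3, 0], [0.029, 0.013, -0.023, -2.6, 1.85, 1.15, 0]]

```text
clock: 19.3
ee_pos: [0.5196, 0.3582, 0.4367]
tool_rot: [0.151, 0.589, 0.769, 0.196]
force: [1.6, -0.3, -2.4]
finger_gap: 0.0117
gripper_force: 60.0
```

Request:
apply_moves:
  series:
    - [[0.029, 0.012, -0.023, -2.8, 1.7, 1, 0], [0.029, 0.012, -0.023, -3, 1.55, 0.85, 0], [0.028, 0.01, -0.023, -3.2, 1.35, 0.7, 0], [0.029, 0.01, -0.024, -3.35, 1.15, 0.6, 0], [0.029, 0.01, -0.024, -3.5, 0.95, 0.45, 0]]

```text
clock: 19.8
ee_pos: [0.6411, 0.2307, 0.4335]
tool_rot: [0.099, 0.547, 0.819, 0.146]
force: [0.5, 0.3, -3.2]
finger_gap: 0.012
gripper_force: 60.0
```

Request:
apply_moves:
  series:
    - [[0.029, 0.009, -0.024, -3.6, 0.7, 0.35, 0], [0.028, 0.008, -0.025, -3.7, 0.4, 0.2, 0], [0.029, 0.007, -0.025, -3.8, 0.15, 0.1, 0], [0.029, 0.006, -0.025, -3.85, -0.15, 0, 0], [0.029, 0.006, -0.025, -3.85, -0.45, -0.05, 0]]

```text
clock: 20.3
ee_pos: [0.7295, 0.0639, 0.4307]
tool_rot: [0.054, 0.498, 0.861, 0.09]
force: [0.7, -0.3, -3.7]
finger_gap: 0.0121
gripper_force: 60.0
```

Request:
apply_moves:
  series:
    - [[-0.035, -0.015, 0.065, -2.3, -4.2, 1.3, 0], [-0.034, -0.017, 0.064, -2.25, -4.2, 1.2, 0], [-0.034, -0.02, 0.064, -2.15, -4.15, 1.05, 0], [-0.034, -0.022, 0.063, -2.1, -4.1, 0.95, 0], [-0.034, -0.024, 0.062, -2.05, -4.05, 0.85, 0]]

```text
clock: 20.8
ee_pos: [0.5988, -0.1064, 0.3212]
tool_rot: [0.123, 0.627, 0.755, 0.146]
force: [0.2, -0.8, -3.1]
finger_gap: 0.0116
gripper_force: 60.0
```

Request:
apply_moves:
  series:
    - [[-0.034, -0.026, 0.061, -1.95, -4, 0.75, 0], [-0.035, -0.028, 0.06, -1.9, -3.95, 0.65, 0], [0, 0, 0, 0, 0, 0, 0], [0, 0, 0, 0, 0, 0, 0]]

```text
clock: 21.2
ee_pos: [0.5382, -0.1529, 0.2775]
tool_rot: [0.154, 0.67, 0.708, 0.162]
force: [1.5, -0.8, -2.4]
finger_gap: 0.0118
gripper_force: 60.0
```

```bash
python3 - <<'E'
from sim import *
err(26,-.019,.16);q=read_state()["joint_pos"];print(q.round(2))
P=line_=[ins(26,-.019,z) for z in(.135,.11,.085,.06,.04)]
print(track(q,P+[ins(26,-.019,.001),ins(26,-.003,.001)],2)[[-3,-1]].round(2))
series(P,0)
# sign pose in hand + bottles check
p,d,W,s=wrist();T=rq(s["tool_rot"]).inv().apply((W-s["ee_pos"]).reshape(-1,3)).reshape(W.shape)*1000
hsv=cv2.cvtColor(p,cv2.COLOR_RGB2HSV);m=(hsv[...,0]>20)&(hsv[...,0]<35)&(hsv[...,1]>150)&(abs(T[...,1])<45)&(T[...,0]>25)&(T[...,0]<75)&(abs(T[...,2]-38)<10)
k=T[m];A=np.c_[k[:,:2],np.ones(len(k))];c=np.linalg.lstsq(A,k[:,2],rcond=None)[0];print("plane",c.round(4),"y",np.percentile(k[:,1],[1,99]),"x",np.percentile(k[:,0],[1,99]))
E
```

```text
clk 21.2 actual-target bay x,y,z mm 0.9 0.9 0.8 rot deg [ 0.19 -0.01 -0.14] F [ 1.5 -0.8 -2.4] M [-0.19  0.74 -0.02]
[ 0.13  0.04  0.16  2.05 -0.25  0.64  0.51]
[[ 0.22  0.21  0.11  2.18 -0.54  0.38  0.85]
 [ 0.27  0.3   0.05  2.18 -0.64  0.3   0.95]]
[[-0.003, 0.0, 0.002, -0.09, -1.21, 2.28, 0.0], [-0.0, 0.0, 0.0, 0.0, -1.09, 2.25, 0.0], [-0.0, 0.0, 0.0, 0.0, -1.1, 2.25, 0.0], [-0.0, 0.0, 0.0, 0.0, -1.09, 2.25, 0.0], [-0.0, 0.0, 0.0, 0.01, -0.88, 1.79, 0.0]]
plane [-2.00000e-03  1.10000e-03  3.85304e+01] y [-29.17705973  28.73931955] x [25.53902239 63.78415198]
```

Arm posture is good again and the sign hasn't shifted in the hand. Descending.

Request:
apply_moves:
  series:
    - [[-0.003, 0, 0.002, -0.1, -1.2, 2.3, 0], [0, 0, 0, 0, -1.1, 2.25, 0], [0, 0, 0, 0, -1.1, 2.25, 0], [0, 0, 0, 0, -1.1, 2.25, 0], [0, 0, 0, 0, -0.9, 1.8, 0]]

```text
clock: 21.75
ee_pos: [0.542, -0.1525, 0.1572]
tool_rot: [0.156, 0.669, 0.708, 0.164]
force: [0.7, -0.9, -2.7]
finger_gap: 0.0118
gripper_force: 60.0
```

Request:
apply_moves:
  series:
    - [[0, 0, 0, 0, 0, 0, 0], [0, 0, 0, 0, 0, 0, 0]]

```text
clock: 21.95
ee_pos: [0.5419, -0.1532, 0.1584]
tool_rot: [0.156, 0.669, 0.708, 0.164]
force: [0.7, -0.7, -1.3]
finger_gap: 0.0116
gripper_force: 60.0
```

```bash
python3 - <<'E'
from h import *
err(26,-.019,.04)
series([ins(26,-.019,z) for z in(.03,.02,.012,.006,.001)],0)
p,d,W,s=wrist();w=np.radians(3.0);b=B
X=(W[...,0]-b[0])*np.cos(w)+(W[...,1]-b[1])*np.sin(w);Y=-(W[...,0]-b[0])*np.sin(w)+(W[...,1]-b[1])*np.cos(w);Z=W[...,2]
k=(abs(Z-.0785)<.003)&(abs(X)<.04)&(Y>.06)&(Y<.09);print("cheek",k.sum(),(np.percentile(X[k],[1,99])*1000).round(1),(np.percentile(Y[k],[1,99])*1000).round(1),np.median(Z[k]))
E
```

```text
clk 21.95 actual-target bay x,y,z mm 4.7 0.4 1.7 rot deg [-0.2   0.04 -0.22] F [ 0.7 -0.7 -1.3] M [-0.17  0.88 -0.04]
[[0.004, -0.001, 0.004, -0.04, -0.94, 0.85, 0.0], [-0.0, 0.0, -0.0, 0.0, -0.44, 0.89, 0.0], [-0.0, 0.0, -0.0, 0.0, -0.35, 0.72, 0.0], [-0.0, 0.0, -0.0, 0.0, -0.26, 0.54, 0.0], [-0.0, 0.0, -0.0, 0.0, -0.22, 0.45, 0.0]]
cheek 542 [-25.2  21.5] [72.2 79.8] 0.07852186265249761
```

Request:
apply_moves:
  series:
    - [[0.004, 0, 0.004, 0, -0.94, 0.85, 0], [0, 0, 0, 0, -0.44, 0.9, 0], [0, 0, 0, 0, -0.3, 0.6, 0], [0, 0, 0, 0, 0, 0, 0], [0, 0, 0, 0, 0, 0, 0]]

```text
clock: 22.5
ee_pos: [0.5358, -0.1538, 0.129]
tool_rot: [0.154, 0.671, 0.706, 0.163]
force: [0.9, -0.8, -3.4]
finger_gap: 0.0116
gripper_force: 60.0
```

```bash
python3 - <<'E'
from h import *
err(26,-.019,.012)
series([ins(26,-.019,z) for z in(.009,.006,.004,.0025,.001)],0)
E
```

```text
clk 22.5 actual-target bay x,y,z mm -1.5 0.1 0.3 rot deg [0.1  0.04 0.09] F [ 0.9 -0.8 -3.4] M [-0.15  0.86  0.01]
[[-0.002, -0.001, -0.002, -0.01, -0.01, 0.37, 0.0], [0.0, 0.0, 0.0, 0.0, -0.13, 0.27, 0.0], [0.0, 0.0, 0.0, 0.0, -0.09, 0.18, 0.0], [0.0, 0.0, 0.0, 0.0, -0.06, 0.13, 0.0], [0.0, 0.0, 0.0, 0.0, -0.07, 0.14, 0.0]]
```

Request:
apply_moves:
  series:
    - [[-0.002, 0, -0.002, 0, -0.01, 0.37, 0], [0, 0, 0, 0, -0.13, 0.27, 0], [0, 0, 0, 0, -0.09, 0.18, 0], [0, 0, 0, 0, -0.06, 0.13, 0], [0, 0, 0, 0, -0.07, 0.14, 0]]

```text
clock: 23.0
ee_pos: [0.5371, -0.1535, 0.1172]
tool_rot: [0.154, 0.67, 0.707, 0.163]
force: [0.1, -0.0, -2.7]
finger_gap: 0.0116
gripper_force: 60.0
```

Request:
apply_moves:
  series:
    - [[0, 0, 0, 0, 0, 0, 0], [0, 0, 0, 0, 0, 0, 0]]

```text
clock: 23.2
ee_pos: [0.537, -0.1535, 0.1173]
tool_rot: [0.154, 0.671, 0.707, 0.163]
force: [-0.8, 0.5, -3.6]
finger_gap: 0.0115
gripper_force: 60.0
```

```bash
python3 - <<'E'
from h import *
err(26,-.019,.001)
series([ins(26,-.019+.002*k,.001) for k in range(1,9)],0)
E
```

```text
clk 23.2 actual-target bay x,y,z mm -0.2 0.3 -0.4 rot deg [ 0.02  0.06 -0.03] F [-0.8  0.5 -3.6] M [-0.1   0.87 -0.02]
[[-0.0, -0.001, 0.0, -0.03, 0.22, 0.07, 0.0], [-0.0, 0.0, 0.0, -0.0, 0.18, 0.08, 0.0], [-0.0, 0.0, 0.0, -0.0, 0.18, 0.09, 0.0], [-0.0, 0.0, 0.0, -0.0, 0.18, 0.09, 0.0], [-0.0, 0.0, 0.0, -0.0, 0.18, 0.09, 0.0]]
[[-0.0, 0.0, 0.0, -0.0, 0.18, 0.08, 0.0], [-0.0, 0.0, 0.0, -0.0, 0.18, 0.09, 0.0], [-0.0, 0.0, 0.0, -0.0, 0.18, 0.09, 0.0]]
```

Request:
apply_moves:
  series:
    - [[0, 0, 0, -0.03, 0.22, 0.07, 0], [0, 0, 0, 0, 0.18, 0.08, 0], [0, 0, 0, 0, 0.18, 0.09, 0], [0, 0, 0, 0, 0.18, 0.09, 0]]

```text
clock: 23.6
ee_pos: [0.5456, -0.1533, 0.1178]
tool_rot: [0.154, 0.67, 0.707, 0.163]
force: [0.6, 0.5, -2.9]
finger_gap: 0.0115
gripper_force: 60.0
```

Request:
apply_moves:
  series:
    - [[0, 0, 0, 0, 0.18, 0.09, 0], [0, 0, 0, 0, 0.18, 0.09, 0], [0, 0, 0, 0, 0.18, 0.09, 0], [0, 0, 0, 0, 0, 0, 0], [0, 0, 0, 0, 0, 0, 0]]

```text
clock: 24.1
ee_pos: [0.5513, -0.153, 0.1176]
tool_rot: [0.154, 0.67, 0.707, 0.163]
force: [0.6, 0.7, -2.9]
finger_gap: 0.0114
gripper_force: 60.0
```

```bash
python3 - <<'E'
from h import *
err(26,-.005,.001);print(read_state()["joint_pos"].round(2))
# arrive at cx=-3 while swinging
P=[]
for t in np.arange(24.7,-.1,-1.3):
    f=t/26;P.append(ins(t,-.0035*f,.001*f))
series(P,0)
E
```

```text
clk 24.1 actual-target bay x,y,z mm 0.0 0.1 -0.1 rot deg [ 0.03  0.06 -0.03] F [ 0.6  0.7 -2.9] M [-0.16  0.88 -0.05]
[ 0.25  0.28  0.03  2.2  -0.59  0.27  0.87]
[[0.022, -0.001, 0.001, -0.01, 0.25, 0.12, 0.0], [0.023, -0.0, -0.0, 0.0, 0.12, 0.06, 0.0], [0.023, -0.0, -0.0, 0.0, 0.12, 0.07, 0.0], [0.022, -0.0, -0.0, 0.0, 0.12, 0.06, 0.0], [0.023, -0.0, -0.0, 0.0, 0.12, 0.06, 0.0]]
[[0.023, -0.0, -0.0, 0.0, 0.12, 0.07, 0.0], [0.022, -0.0, -0.0, 0.0, 0.12, 0.06, 0.0], [0.023, -0.0, -0.0, 0.0, 0.12, 0.06, 0.0], [0.023, -0.0, -0.0, 0.0, 0.12, 0.06, 0.0], [0.022, -0.0, -0.0, 0.0, 0.12, 0.06, 0.0]]
[[0.023, -0.0, -0.0, 0.0, 0.12, 0.07, 0.0], [0.023, -0.0, -0.0, 0.0, 0.12, 0.06, 0.0], [0.022, -0.0, -0.0, 0.0, 0.12, 0.06, 0.0], [0.023, -0.0, -0.0, 0.0, 0.13, 0.06, 0.0], [0.023, -0.0, -0.0, 0.0, 0.12, 0.06, 0.0]]
[[0.022, -0.0, -0.0, 0.0, 0.12, 0.06, 0.0], [0.023, -0.0, -0.0, 0.0, 0.12, 0.05, 0.0], [0.023, -0.0, -0.0, 0.0, 0.12, 0.06, 0.0], [0.023, -0.0, -0.0, 0.0, 0.12, 0.06, 0.0], [0.022, -0.0, -0.0, 0.0, 0.13, 0.06, 0.0]]
```

Request:
apply_moves:
  series:
    - [[0.022, 0, 0, 0, 0.25, 0.12, 0], [0.0227, 0, 0, 0, 0.12, 0.062, 0], [0.0227, 0, 0, 0, 0.12, 0.062, 0], [0.0227, 0, 0, 0, 0.12, 0.062, 0], [0.0227, 0, 0, 0, 0.12, 0.062, 0]]

```text
clock: 24.6
ee_pos: [0.5594, -0.1526, 0.1172]
tool_rot: [0.116, 0.678, 0.715, 0.123]
force: [-0.3, 0.8, -2.8]
finger_gap: 0.012
gripper_force: 60.0
```

Request:
apply_moves:
  series:
    - [[0.0227, 0, 0, 0, 0.12, 0.062, 0], [0.0227, 0, 0, 0, 0.12, 0.062, 0], [0.0227, 0, 0, 0, 0.12, 0.062, 0], [0.0227, 0, 0, 0, 0.12, 0.062, 0], [0, 0, 0, 0, 0, 0, 0]]

```text
clock: 25.1
ee_pos: [0.5662, -0.1525, 0.1172]
tool_rot: [0.086, 0.683, 0.72, 0.091]
force: [0.1, 0.7, 2.3]
finger_gap: 0.0115
gripper_force: 60.0
```

```bash
python3 - <<'E'
from h import *
t=26-9*1.3;f=t/26;print(t);err(t,-.0035*f,.001*f)
series([ins(t,-.0035*t/26,.001*t/26) for t in np.arange(t-1,-.1,-1)],0)
E
```

```text
14.299999999999999
clk 25.1 actual-target bay x,y,z mm 1.4 -0.2 1.0 rot deg [-0.09  0.01 -0.04] F [0.1 0.7 2.3] M [-0.02 -0.02 -0.11]
[[0.019, -0.0, 0.001, 0.02, -0.07, 0.11, 0.0], [0.017, -0.0, -0.0, -0.0, 0.09, 0.04, 0.0], [0.018, -0.0, -0.0, -0.0, 0.1, 0.05, 0.0], [0.017, -0.0, -0.0, -0.0, 0.09, 0.05, 0.0], [0.018, -0.0, -0.0, -0.0, 0.09, 0.04, 0.0]]
[[0.017, -0.0, -0.0, -0.0, 0.1, 0.05, 0.0], [0.018, -0.0, -0.0, -0.0, 0.09, 0.05, 0.0], [0.017, -0.0, -0.0, -0.0, 0.09, 0.04, 0.0], [0.018, -0.0, -0.0, -0.0, 0.1, 0.05, 0.0], [0.017, -0.0, -0.0, -0.0, 0.09, 0.04, 0.0]]
[[0.018, -0.0, -0.0, -0.0, 0.1, 0.05, 0.0], [0.017, -0.0, -0.0, -0.0, 0.09, 0.04, 0.0], [0.017, -0.0, -0.0, -0.0, 0.09, 0.04, 0.0], [0.018, -0.0, -0.0, -0.0, 0.1, 0.05, 0.0]]
```

Request:
apply_moves:
  series:
    - [[0.019, 0, 0, 0, -0.05, 0.1, 0], [0.0175, 0, 0, 0, 0.094, 0.046, 0], [0.0175, 0, 0, 0, 0.094, 0.046, 0], [0.0175, 0, 0, 0, 0.094, 0.046, 0]]

```text
clock: 25.5
ee_pos: [0.5701, -0.1524, 0.1159]
tool_rot: [0.063, 0.685, 0.723, 0.066]
force: [5.9, 0.7, 2.2]
finger_gap: 0.0115
gripper_force: 60.0
```

```bash
python3 - <<'E'
from h import *
t=10.3;err(t,-.0035*t/26,.001*t/26)
E
```

```text
clk 25.5 actual-target bay x,y,z mm 1.3 -0.3 0.7 rot deg [-0.16 -0.03 -0.04] F [5.9 0.7 2.2] M [ 0.13 -1.64 -0.16]
```

Request:
apply_moves:
  series:
    - [[0.0175, 0, 0, 0, 0.094, 0.046, 0], [0.0175, 0, 0, 0, 0.094, 0.046, 0], [0.0175, 0, 0, 0, 0.094, 0.046, 0]]

```text
clock: 25.8
ee_pos: [0.5731, -0.1522, 0.114]
tool_rot: [0.045, 0.687, 0.724, 0.047]
force: [8.0, -0.0, -1.5]
finger_gap: 0.0117
gripper_force: 60.0
```

```bash
python3 - <<'E'
from h import *
t=7.3;err(t,-.0035*t/26,.001*t/26)
E
```

```text
clk 25.8 actual-target bay x,y,z mm 1.3 -0.2 -0.3 rot deg [-0.12 -0.05 -0.07] F [ 8.  -0.  -1.5] M [-0.09 -2.02 -0.16]
```

Request:
apply_moves:
  series:
    - [[0.0175, 0, 0, 0, 0.09, 0.045, 0], [0.0175, 0, 0, 0, 0.09, 0.045, 0], [0.0175, 0, 0, 0, 0.09, 0.045, 0]]

```text
clock: 26.1
ee_pos: [0.5757, -0.1521, 0.113]
tool_rot: [0.027, 0.687, 0.725, 0.027]
force: [6.6, -0.6, 1.3]
finger_gap: 0.0117
gripper_force: 60.0
```

Request:
apply_moves:
  series:
    - [[0.0175, 0, 0, 0, 0.09, 0.045, 0], [0.0175, 0, 0, 0, 0.09, 0.045, 0]]

```text
clock: 26.3
ee_pos: [0.5775, -0.152, 0.1123]
tool_rot: [0.014, 0.688, 0.726, 0.015]
force: [7.1, 0.8, 2.2]
finger_gap: 0.0122
gripper_force: 60.0
```

```bash
python3 - <<'E'
from h import *
t=2.3;err(t,-.0035*t/26,.001*t/26)
E
```

```text
clk 26.3 actual-target bay x,y,z mm 0.7 -0.2 -0.2 rot deg [-0.06 -0.04 -0.07] F [7.1 0.8 2.2] M [-0.01 -1.44 -0.11]
```

Request:
apply_moves:
  series:
    - [[0.0175, 0, 0, 0, 0.07, 0.045, 0], [0.0175, 0, 0, 0, 0.07, 0.045, 0], [0, 0, 0, 0, 0, 0, 0]]

```text
clock: 26.6
ee_pos: [0.5783, -0.152, 0.1115]
tool_rot: [0.002, 0.688, 0.726, 0.001]
force: [3.5, 0.2, 5.4]
finger_gap: 0.0117
gripper_force: 60.0
```

```bash
python3 - <<'E'
from h import *
err(0,0,0)
p,d,W,s=wrist();cv2.imwrite("pics/w4.png",p[:,:,::-1]);T=rq(s["tool_rot"]).inv().apply((W-s["ee_pos"]).reshape(-1,3)).reshape(W.shape)*1000
hsv=cv2.cvtColor(p,cv2.COLOR_RGB2HSV);m=(hsv[...,0]>20)&(hsv[...,0]<35)&(hsv[...,1]>150)&(abs(T[...,1])<45)&(T[...,0]>25)&(T[...,0]<75)&(abs(T[...,2]-38)<10)
q=W[m];w=np.radians(3.);b=B
X=(q[:,0]-b[0])*np.cos(w)+(q[:,1]-b[1])*np.sin(w);Y=-(q[:,0]-b[0])*np.sin(w)+(q[:,1]-b[1])*np.cos(w)
A=np.c_[X,Y,np.ones(len(X))];print("plate z=aX+bY+c",np.linalg.lstsq(A,q[:,2],rcond=None)[0].round(4),"X",np.percentile(X,[1,99]).round(4),"Ymax",np.percentile(Y,99).round(4))
E
```

```text
clk 26.6 actual-target bay x,y,z mm -0.6 -0.3 0.0 rot deg [-0.26 -0.03 -0.1 ] F [3.5 0.2 5.4] M [ 0.13 -1.04 -0.06]
plate z=aX+bY+c [ 0.0042 -0.0014  0.073 ] X [-0.0293  0.0292] Ymax 0.0634
```

Request:
apply_moves:
  series:
    - [[0.005, 0, 0, 0, 0.03, 0.1, 0], [0, 0, 0, 0, 0, 0.1, 0], [0, 0, 0, 0, 0, 0, 0]]

```text
clock: 26.95
ee_pos: [0.5785, -0.1519, 0.1114]
tool_rot: [0.0, 0.688, 0.726, 0.0]
force: [-0.4, 1.7, 16.1]
finger_gap: 0.0119
gripper_force: 60.0
```

```bash
python3 - <<'E'
from h import *
err(0,0,0)
E
```

```text
clk 26.95 actual-target bay x,y,z mm -0.5 -0.2 -0.1 rot deg [-0.03  0.02 -0.1 ] F [-0.4  1.7 16.1] M [ 0.15 -0.04 -0.03]
```

Request:
apply_moves:
  series:
    - [[0, 0, 0, 0, 0, -0.15, 0], [0, 0, 0, 0, 0, 0, 2], [0, 0, 0, 0, 0, 0, 4], [0, 0, 0, 0, 0, 0, 4], [0, 0, 0, 0, 0, 0, 4]]
  force: 20

```text
clock: 27.45
ee_pos: [0.5756, -0.1517, 0.1093]
tool_rot: [-0.002, 0.688, 0.726, -0.001]
force: [-0.3, -0.9, -0.1]
finger_gap: 0.0351
gripper_force: 0.0
```

Request:
apply_moves:
  series:
    - [[0, 0, 0, 0, 0, 0, 4], [0, 0, 0, 0, 0, 0, 4], [0, 0, 0, 0, 0, 0, 4]]

```text
clock: 27.75
ee_pos: [0.5768, -0.1517, 0.1102]
tool_rot: [-0.001, 0.688, 0.726, -0.001]
force: [-0.0, 0.2, 0.1]
finger_gap: 0.0399
gripper_force: 0.0
```

```bash
python3 - <<'E'
from h import *
err(0,0,0);print(read_state()["finger_gap"])
E
```

```text
clk 27.75 actual-target bay x,y,z mm -2.1 0.1 -1.3 rot deg [ 0.12  0.04 -0.05] F [-0.   0.2  0.1] M [-0.1   0.01 -0.01]
0.039859345326483164
```

Released, with about 12 mm clear on each side. Lifting straight up.

Request:
apply_moves:
  series:
    - [[0, 0, 0, 0, 0.1, -1, 4], [0, 0, 0, 0, 0, -2, 4], [0, 0, 0, 0, 0, -3, 4], [0, 0, 0, 0, 0, -3, 4], [0, 0, 0, 0, 0, -3, 4]]

```text
clock: 28.25
ee_pos: [0.5782, -0.1518, 0.2324]
tool_rot: [-0.001, 0.688, 0.726, -0.0]
force: [0.2, 0.4, -0.3]
finger_gap: 0.04
gripper_force: 0.0
```

Request:
apply_moves:
  series:
    - [[0, 0, 0, -3, -1, -2, 4], [0, 0, 0, -4, -1, -1, 4], [0, 0, 0, -3, -1, 0, 4], [0, 0, 0, 0, 0, 0, 4], [0, 0, 0, 0, 0, 0, 4]]

```text
clock: 28.75
ee_pos: [0.5534, -0.2538, 0.261]
tool_rot: [-0.001, 0.689, 0.725, -0.0]
force: [-0.3, 0.2, -0.9]
finger_gap: 0.04
gripper_force: 0.0
```

```bash
python3 - <<'E'
from h import *
p,d,W,s=wrist();cv2.imwrite("pics/w5.png",p[:,:,::-1]);print(s["clock"],s["ee_pos"])
w=np.radians(3.);b=B
X=(W[...,0]-b[0])*np.cos(w)+(W[...,1]-b[1])*np.sin(w);Y=-(W[...,0]-b[0])*np.sin(w)+(W[...,1]-b[1])*np.cos(w);Z=W[...,2]
k=(abs(X)<.035)&(abs(Y)<.063)&(abs(Z-.073)<.006);A=np.c_[X[k],Y[k],np.ones(k.sum())];print(np.linalg.lstsq(A,Z[k],rcond=None)[0].round(4),np.percentile(X[k],[1,99]).round(4),np.percentile(Y[k],[1,99]).round(4))
k=(abs(X)<.03)&(abs(Y)<.08)&(abs(Z-.165)<.004);print("top",np.percentile(X[k],[2,98]).round(4),np.percentile(Y[k],[1,99]).round(4),np.median(Z[k]))
E
```

```text
28.75 [ 0.55338121 -0.25376571  0.26100999]
[-0.0002  0.0001  0.0728] [-0.0301  0.0288] [-0.0615  0.062 ]
top [-0.0066  0.0049] [-0.0583  0.058 ] 0.16467766134490244
```

View pics/w5.png

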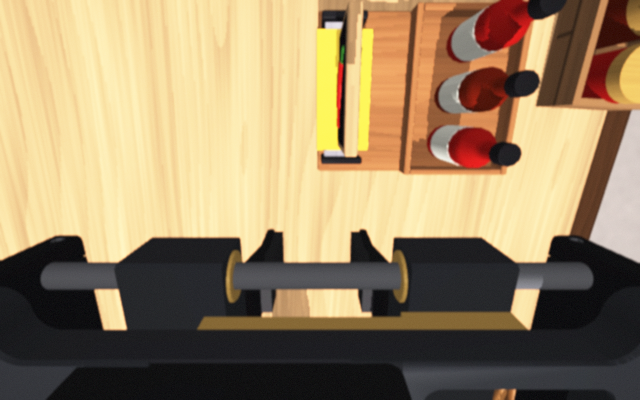

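The picture shows the sign seated flat on bay_b's rail at about (345,90) between the cheeks, with the three bottles standing and the gripper clear. The plate top is at z 0.0728, level, and centred within 1 mm.

```bash
python3 -c "
from station import *
print(finish_job())"
```

```text
the job is handed in; nothing more can be done
None
```

The sign is clipped home on bay_b's rail and let go: it measures level and centred within about 1 mm, the three bottles in the tray are standing, and I handed the job in at about 29 s of the 61 s allowed (no verdict was returned).

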